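Clean the cup and pack the polishing kit

TASK

Take the long brush from its white pot and scrub out the steel cup with four full strokes, each right down to the bottom and back up to the rim, then stand the brush, bristles down, back in its pot. After that pack the clean cup into the long wooden tray; every piece of the polishing kit lying about (tin, jar, pumice block, casting flask, compound bar: whichever are there) has to be in the tray too, side by side in one row, each upright on the tray floor. Do not knock the cup over, and leave the glass dish and the flat red tin where they are.

Things in the scene. Friction and masses are not known exactly. Their poses are not given: they have to be found in the camera images.
- tray: Fixed long open tray of pale wood: outside 82 (x) x 340 (y) x 30 mm high, walls 6 mm and floor 6 mm thick, so inside 70 x 328 mm and 24 mm deep. Origin: centre of the underside; its y axis runs along its length, z up. All pieces fit only in one row along y, with a few mm between them when the tray is full; square pieces with their longer side across the tray.
- pot: Fixed white ceramic pot for the brush: outside 66 mm across, 55 mm high, bore 54 mm, floor 6 mm thick. Origin: centre of the underside. It may be to the left or the right.
- brush: Loose long brush, 90 g, 200 mm long, standing in the pot; its flat end lets it stand by itself. 0 to 55 mm: bristle head, firm core 38 mm across, soft bristles to 49 mm that do not resist; to 75 mm: brass neck 16 mm across; to 200 mm: round dark wood handle 18 mm across. Origin: centre of the flat bristle end (the tip); z points along the brush to the handle.
- brush_tip (a point): The centre of the flat bristle end of the brush (its origin).
- cup: Loose open steel cup, about 0.3 kg: 62 mm outside, 56 mm inside, 80 mm high, wall 3 mm, bottom 4 mm thick, straight sides, no handle. Stands on the bench on the side away from the pot. Origin: centre of the underside.
- cup_in (a point): The centre of the cup's inner floor, 4 mm above the cup's origin; z up along the cup's axis.
- tin: Loose closed round aluminium tin with a brass-coloured lid, 54 mm across, 58 mm high, about 0.15 kg. Origin: centre of the underside, z up. May be absent.
- jar: Loose closed amber glass jar with a black lid, 50 mm across, 62 mm high, about 0.22 kg. Origin: centre of the underside, z up. May be absent.
- stone: Loose grey pumice block 50 (x) x 46 (y) x 54 mm high, 0.16 kg. Origin: centre of the underside, z up. May be absent.
- flask: Loose dark steel casting flask: an open tube standing on end, 52 mm outside, 43 mm inside, 60 mm high, 0.22 kg. Origin: centre of the lower end, z up. May be absent.
- bar: Loose red-brown bar of polishing compound in a paper band, standing on end: 48 (x) x 42 (y) x 54 mm high, 0.2 kg. Origin: centre of the underside, z up. May be absent.
- dish: Bystander: round glass bowl, 80 mm across, 35 mm high, at the far right. Leave it alone.
- flat_tin: Bystander: flat red tin, 68 mm across, 20 mm high, at the far left. Not part of the kit; leave it alone.

How it is judged:
On the way, in this order (a step that is already met when the one before it is completed fails the run):
1. first stroke down: the brush tip reaches the bottom of the cup (within 12 mm of its inner floor) (horizontal distance between brush_tip and cup_in below 0.022 m and angle between cup's own z axis and vertical below 0.3 rad and z of brush_tip in the frame of cup_in between -0.004 and 0.012 m), for 0.05 s.
2. first stroke up: the brush tip rises towards the rim (45 mm or more above the inner floor), still over the cup (horizontal distance between brush_tip and cup_in below 0.022 m and angle between cup's own z axis and vertical below 0.3 rad and z of brush_tip in the frame of cup_in above 0.045 m), for 0.05 s.
3. second stroke down: the brush tip reaches the bottom of the cup (within 12 mm of its inner floor) (all of step 1), for 0.05 s.
4. second stroke up: the brush tip rises towards the rim (45 mm or more above the inner floor), still over the cup (all of step 2), for 0.05 s.
5. third stroke down: the brush tip reaches the bottom of the cup (within 12 mm of its inner floor) (all of step 3), for 0.05 s.
6. third stroke up: the brush tip rises towards the rim (45 mm or more above the inner floor), still over the cup (all of step 4), for 0.05 s.
7. fourth stroke down: the brush tip reaches the bottom of the cup (within 12 mm of its inner floor) (all of step 5), for 0.05 s.
8. fourth stroke up: the brush tip rises towards the rim (45 mm or more above the inner floor), still over the cup (all of step 6), for 0.05 s.
9. the brush stands in its pot again, let go (horizontal distance between brush_tip and pot below 0.02 m and z of brush_tip in the frame of pot below 0.016 m and angle between brush's own z axis and vertical below 0.45 rad and contact force between the fingers and brush below 0.05 N), for 0.2 s.
10. the clean cup stands upright on the floor of the tray (x of cup in the frame of tray between -0.035 and 0.035 m and y of cup in the frame of tray between -0.164 and 0.164 m and z of cup in the frame of tray between 0 and 0.011 m and angle between cup's own z axis and vertical below 0.12 rad and linear speed of cup below 0.03 m/s), for 0.2 s.
At the end, for the whole second after the job is handed in: The cup and every kit piece present stand in the tray: inside its walls, underside within 5 mm of the tray floor, upright within 0.12 rad, at rest; the brush stands bristles down in its pot (tip within 20 mm of its axis and 10 mm of its floor, tilt under 0.45 rad) (all of step 10 and x of tin in the frame of tray between -0.035 and 0.035 m and y of tin in the frame of tray between -0.164 and 0.164 m and z of tin in the frame of tray between 0 and 0.011 m and angle between each of tin, jar, stone, flask, bar's own z axis and vertical below 0.12 rad and linear speed of each of tin, jar, stone, flask, bar below 0.03 m/s and x of jar in the frame of tray between -0.035 and 0.035 m and y of jar in the frame of tray between -0.164 and 0.164 m and z of jar in the frame of tray between 0 and 0.011 m and x of stone in the frame of tray between -0.035 and 0.035 m and y of stone in the frame of tray between -0.164 and 0.164 m and z of stone in the frame of tray between 0 and 0.011 m and x of flask in the frame of tray between -0.035 and 0.035 m and y of flask in the frame of tray between -0.164 and 0.164 m and z of flask in the frame of tray between 0 and 0.011 m and x of bar in the frame of tray between -0.035 and 0.035 m and y of bar in the frame of tray between -0.164 and 0.164 m and z of bar in the frame of tray between 0 and 0.011 m and horizontal distance between brush_tip and pot below 0.02 m and z of brush_tip in the frame of pot below 0.016 m and angle between brush's own z axis and vertical below 0.45 rad); the robot touches nothing.
It fails at once if the cup is knocked over (tilted more than 0.7 rad) (angle between cup's own z axis and vertical above 0.7 rad).
It fails at once if the glass dish or the flat red tin is moved more than 30 mm (distance of any of dish, flat_tin from where it was at the start of the episode above 0.03 m).
Of tin, jar, stone, flask, bar only 3 to 5 are there at a start; the rules pass over those that are not, and their reading is None.
At some moment in a run one of tin, stone, flask may be knocked a few centimetres aside while the robot is not near it.
It also fails if it takes over 210 s, if anything falls off the work surface, if the arm or the gripper's body presses on something with over 40 N, if the wrist force passes 120 N, or if a joint passes its speed limit or range.

ROBOT

A 7-joint arm with a two-finger parallel gripper is mounted at the origin on the work surface. World frame = base frame: x ahead of the robot, y to its left, z up, the work surface at z = 0. Lengths are in m, angles in rad, forces in N, time in s.
With the tool pointing down it reaches from about 0.4 to 0.85 m from the base axis. Payload 4.5 kg.
Tool frame: the origin (TCP) lies on the centre line of the jaws, within the pads' length; the fingertips stand 11 mm ahead of it and the grasp point (between the pads) lies 8 mm behind it; z points along the fingers, x is the direction in which the jaws open and shut, and the axes are right-handed (so a half turn about z gives the same grasp; the last joint's range is limited). The gripper opens to 88 mm and grips with 3 to 60 N. Pads are 18 mm wide; open, the fingers measure 123 mm over their backs; the gripper's body (75 mm by 187 mm) begins 45 mm behind the grasp point.
Start: joints at [1.143, 0.689, -0.195, 1.565, 0.157, 0.902, -0.215], TCP at [0.279, -0.56, 0.25] pointing down, gripper open.
Joint ranges: [-3.01, 3.01], [-0.46, 2.08], [-1.47, 1.51], [0.13, 2.56], [-1, 4.14], [0.04, 2.09], [-2.66, 2.66]. Speed limits (rad/s): [2.57, 2.57, 3.14, 3.14, 3.14, 3.14, 3.14].

INTERFACE

Orientations are given as a unit quaternion [x, y, z, w].
In Python, from plant import r, vision, order, nets gives the robot as it stands.
- The arm moves only by the tool send_rows, never from a script. Its argument "series" is a list of rows, each an object with "delta_pos": the shift along the tool's x, y, z in cm, a list of three; "turn": the turn about the tool's z in degrees; "jaw": the closure, from 0 (fully open) to 1 (shut). In form: [{"delta_pos": [x, y, z], "turn": turn, "jaw": jaw}, ...]. A call has 1 to 8 rows; each row is the pose to reach, as a shift and turn from the pose commanded when the call began, along the tool's axes at that moment; what a row does not reach only later rows make up. A row lasts 1/12 s, in which the tool goes at most 41.7 mm and 7.16 degrees, less where a joint would pass 70% of its speed; a pose out of reach is approached as far as the arm can. A call with a gripper value outside its range is refused whole. The fingers move at their own pace and stop on an object; "force" is the grip in N (left out, the last holds). Time passes only in rows, so rows that repeat a pose let the fingers close. It gives the time, the measured TCP pose, the force and the opening at its end, in the units of the state.
- r.get_state(): the state, without advancing time (a new reading comes with each control period).
- vision.snapshot(name): name is "scene" or "top"; returns the picture (400x640x3 uint8, blue, green, red); there is no depth.
- vision.camera_params(name): a dict with "intrinsics" (3x3 intrinsics, pixels), "D" ([k1, k2, p1, p2, k3] as OpenCV has them; the pictures are not rectified), "extrinsics" (4x4, takes a point from world to camera coordinates). Camera axes: x right, y down, z forward; pixel columns grow to the right and rows downward; lengths in m; the calibration is good to about 2 mm. A picture is of the moment at which its call begins. camera_params takes no time and is no camera call.
- order.finish_job(): hands the job in, once; it reports no verdict.
Trained networks look in the newest picture that a camera, given by its name, has taken for a name from the list of things; names that differ only in an ending like _2 or _b are one class to them, and where a whole thing is asked for, a point or a joint stands for the part that bears it (a point fixed in the world has none). Each returns a list of dicts, best first, with "score" (0 to 1); they miss things now and then, are a little off and sometimes report something else, mostly with a low value. They report only what shows in the picture. A call takes as long as a camera call.
- nets.boxes_of(camera, label): "location" ([row, column] as shares, 0 to 1, of the picture: columns of its width, rows of its height, amid what is visible of it).
- nets.trace(camera, label): "region" (400x640 bool, what is visible of it) and "location" ([row, column] as shares, 0 to 1, of the picture: columns of its width, rows of its height, amid what is visible of it).
The state is a dict: "clock": time; "q": joint angles; "qd": joint speeds; "joint_torque": joint torques, N m; "tool_pos": TCP position; "eef_rot": TCP orientation; "contact_force": force on the tool from outside, world axes, zero at the start; "moment": the same for the moment, N m; "opening": opening from 0.0 (shut) to 1.0 (fully open).
Only numpy, scipy, OpenCV 4.12 (cv2) and the standard library are available. Lean on these libraries where they do the work, as an engineer would, in place of code of your own. Each camera call takes 0.05 s, during which the arm holds its last target.

## Working session

There is one attempt and no reset: what is moved stays moved. The work goes in short steps, Python scripts to look and compute and a tool call to move; the robot and the scene stay as the last step left them, time stands still between calls to the robot, and variables do not carry over. Pictures are saved under pics/ and viewed, and the job is handed in when it is done.

Besides the shell and the picture viewer there is one more tool, called after "Call:" as a command line: name --argument value ..., lists and objects as JSON in quotes. send_rows: Moves the arm, as the interface text tells. Its arguments: {"type":"object","properties":{"series":{"type":"array"},"force":{"type":"number"}},"required":["series"]}

```bash
mkdir -p pics; ls; cat > h.py <<'E'
import numpy as np, cv2
from plant import r, vision, order, nets
E
python3 - <<'E'
from h import *
s=r.get_state(); print({k:np.round(v,3).tolist() for k,v in s.items()})
for n in("scene","top"):
    cv2.imwrite(f"pics/{n}0.png",vision.snapshot(n)); p=vision.camera_params(n)
    for k,v in p.items(): print(n,k,np.round(v,4).tolist())
E
```

```text
pics
{'clock': 0.0, 'q': [1.143, 0.69, -0.194, 1.566, 0.157, 0.903, -0.215], 'qd': [0.003, -0.0, 0.0, 0.002, 0.001, 0.001, -0.001], 'joint_torque': [0.0, -52.756, -1.266, -15.343, -0.053, 0.007, 0.0], 'tool_pos': [0.278, -0.559, 0.249], 'eef_rot': [0.85, -0.526, -0.001, -0.0], 'contact_force': [0.076, -1.391, -0.047], 'moment': [0.003, -0.033, 0.011], 'opening': 1.002}
scene intrinsics [[437.4809, 0.0, 324.5722], [0.0, 437.4809, 194.499], [0.0, 0.0, 1.0]]
scene D [-0.041, 0.0, 0.0, 0.0, 0.0]
scene extrinsics [[-0.8805, 0.4737, -0.0199, 0.5336], [0.3124, 0.5481, -0.7758, -0.1553], [-0.3566, -0.6893, -0.6306, 1.432], [0.0, 0.0, 0.0, 1.0]]
top intrinsics [[412.8022, 0.0, 319.3809], [0.0, 412.8022, 204.4468], [0.0, 0.0, 1.0]]
top D [-0.1044, 0.0, 0.0, 0.0, 0.0]
top extrinsics [[0.0152, -0.9999, -0.0066, -0.0032], [-0.9804, -0.0136, -0.1966, 0.5838], [0.1965, 0.0095, -0.9805, 0.8689], [0.0, 0.0, 0.0, 1.0]]
```

View pics/scene0.png

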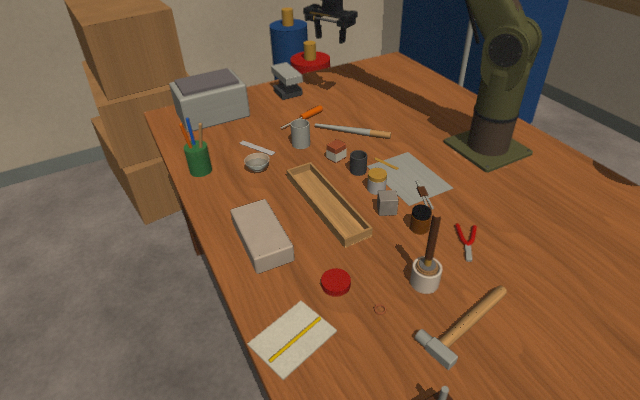

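View pics/top0.png

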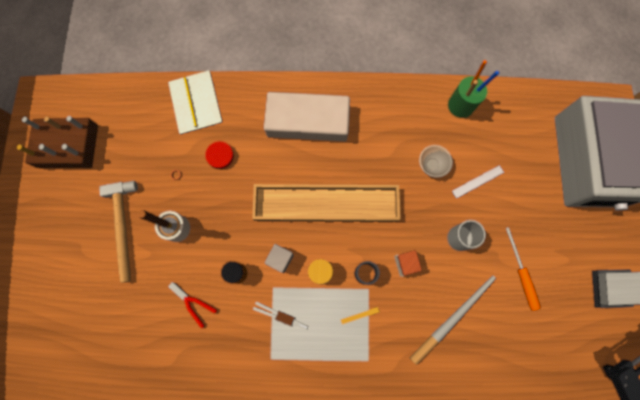

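```bash
cat >> h.py <<'E'
from scipy.optimize import minimize
P={n:vision.camera_params(n) for n in("scene","top")}
def proj(n,X):
    p=P[n];E=p["extrinsics"]
    rv,_=cv2.Rodrigues(np.ascontiguousarray(E[:3,:3]))
    return cv2.projectPoints(np.asarray(X,float),rv,E[:3,3],np.asarray(p["intrinsics"],float),np.asarray(p["D"],float))[0][:,0]
def circ(d,h,z0=0):
    a=np.linspace(0,2*np.pi,48,endpoint=False);c=np.c_[np.cos(a),np.sin(a)]*d/2
    return np.r_[np.c_[c,0*a+z0],np.c_[c,0*a+h]]
def box(x,y,h): return np.array([[i*x/2,j*y/2,k*h] for i in(-1,1) for j in(-1,1) for k in(0,1)],float)
M=dict(pot=circ(.066,.055),cup=circ(.062,.08),tin=circ(.054,.058),jar=circ(.05,.062),stone=box(.05,.046,.054),flask=circ(.052,.06),bar=box(.048,.042,.054),tray=box(.082,.34,.03),dish=circ(.08,.035),flat_tin=circ(.068,.02))
SQ=("stone","bar","tray")
def pts(m,p):
    x,y,z,t=p;c,s=np.cos(t),np.sin(t)
    return M[m]@np.array([[c,s,0],[-s,c,0],[0,0,1]])+[x,y,z]
SS=4
def sil(n,m,p,org,sz):
    u=proj(n,pts(m,p)); h=cv2.convexHull(((u-org+.5)*SS*16).astype(np.int32))
    I=np.zeros((sz[1]*SS,sz[0]*SS),np.uint8); cv2.fillConvexPoly(I,h,1,shift=4)
    return cv2.resize(I.astype(np.float32),sz,interpolation=cv2.INTER_AREA)
def ray(n,uv):
    p=P[n];E=p["extrinsics"];R=E[:3,:3]
    q=cv2.undistortPoints(np.array([[uv]],float),np.asarray(p["intrinsics"],float),np.asarray(p["D"],float))[0,0]
    return -R.T@E[:3,3], R.T@np.r_[q,1]
def onz(n,uv,z):
    o,d=ray(n,uv); return o+d*(z-o[2])/d[2]
def masks(lab,cams=("scene","top")):
    out={}
    for n in cams:
        L=nets.trace(n,lab)
        if L: out[n]=(L[0]["region"],L[0]["score"],[l["score"] for l in L],L[0]["location"])
    return out
def fit(lab,ms,z=0.,freez=False,x0=None):
    if x0 is None:
        n="top" if "top" in ms else "scene"
        rr=ms[n][0]; v,u=np.nonzero(rr); x0=onz(n,(u.mean(),v.mean()),z+M[lab][:,2].max()/2)[:2]
    D={}
    for n,m in ms.items():
        v,u=np.nonzero(m[0]); org=np.array([max(u.min()-15,0),max(v.min()-15,0)]); sz=(int(u.max()+15-org[0]),int(v.max()+15-org[1]))
        t=np.zeros((sz[1],sz[0]),np.float32); cc=m[0][org[1]:org[1]+sz[1],org[0]:org[0]+sz[0]]; t[:cc.shape[0],:cc.shape[1]]=cc; D[n]=(org,sz,t)
    def cost(p):
        q=[p[0]/100,p[1]/100,(p[3]/100 if freez else z),p[2]]
        return sum(1-np.minimum(a,t).sum()/np.maximum(a,t).sum() for n,(org,sz,t) in D.items() for a in[sil(n,lab,q,org,sz)])
    best=None
    for t0 in ((0,.4,.8,1.2,-.4) if lab in("stone","bar") else (0,)):
        p0=[x0[0]*100,x0[1]*100,t0]+([z*100] if freez else [])
        sim=[np.array(p0)]+[np.array(p0)+np.eye(len(p0))[i]*(.8 if i!=2 else .2) for i in range(len(p0))]
        o=minimize(cost,p0,method="Nelder-Mead",options=dict(initial_simplex=sim,maxiter=400,xatol=.005,fatol=1e-4))
        if best is None or o.fun<best.fun: best=o
    p=best.x; return [round(p[0]/100,4),round(p[1]/100,4),round(float(np.degrees(p[2])),1)]+([round(p[3]/100,4)] if freez else []),round(best.fun,3)
E
python3 - <<'E'
from h import *
import pickle
for n in("scene","top"): vision.snapshot(n)
A={}
for l in M:
    ms=masks(l); A[l]=ms
    print(l,{n:(np.round(m[2],2).tolist(),np.round(np.array(m[3])*[400,640]).tolist(),int(m[0].sum())) for n,m in ms.items()})
    if ms:
        print("  both",fit(l,ms),"freez",fit(l,ms,freez=True),*[(n,fit(l,{n:ms[n]})) for n in ms])
ms=masks("brush"); A["brush"]=ms; print({n:(m[2],np.array(m[3])*[400,640]) for n,m in ms.items()})
pickle.dump(A,open("A.pkl","wb"))
for n in("scene","top"):
    I=vision.snapshot(n)
    for k,(l,ms) in enumerate(A.items()):
        if n in ms: c=cv2.findContours(ms[n][0].astype(np.uint8),0,2)[0]; cv2.drawContours(I,c,-1,(0,255,0) if k%2 else (255,0,255),1)
    cv2.imwrite(f"pics/{n}1.png",I)
E
```

```text
pot {'scene': ([0.89], [279.0, 422.0], 648), 'top': ([0.63, 0.6], [162.0, 432.0], 805)}
  both ([np.float64(0.6984), np.float64(-0.2658), 2.1], np.float64(1.173)) freez ([np.float64(0.6996), np.float64(-0.2673), 9.0, np.float64(-0.006)], np.float64(1.17)) ('scene', ([np.float64(0.5336), np.float64(0.3481), -1.1], np.float64(0.378))) ('top', ([np.float64(0.6984), np.float64(-0.2658), 2.1], np.float64(0.173)))
cup {'scene': ([0.65], [131.0, 300.0], 488), 'top': ([0.92], [236.0, 465.0], 842)}
  both ([np.float64(0.5205), np.float64(-0.3274), 4.2], np.float64(0.198)) freez ([np.float64(0.5201), np.float64(-0.329), 6.1, np.float64(-0.0037)], np.float64(0.185)) ('scene', ([np.float64(0.5212), np.float64(-0.3264), 17.9], np.float64(0.106))) ('top', ([np.float64(0.5197), np.float64(-0.3277), 2.2], np.float64(0.087)))
tin {'scene': ([0.77], [182.0, 377.0], 421), 'top': ([0.89], [273.0, 322.0], 459)}
  both ([np.float64(0.4361), np.float64(0.0017), 1.4], np.float64(0.208)) freez ([np.float64(0.4359), np.float64(0.0016), 9.5, np.float64(-0.0027)], np.float64(0.196)) ('scene', ([np.float64(0.437
[... 2416 characters left out ...]
4(-0.0007)], np.float64(0.472)) ('scene', ([np.float64(0.6964), np.float64(-0.2824), 26.7], np.float64(0.252))) ('top', ([np.float64(0.7046), np.float64(-0.2719), 2.6], np.float64(0.207)))
flat_tin {'scene': ([0.92], [282.0, 337.0], 719), 'top': ([0.63, 0.59], [153.0, 217.0], 623)}
  both ([np.float64(0.7147), np.float64(0.2537), 0.2], np.float64(0.141)) freez ([np.float64(0.7145), np.float64(0.2535), 6.0, np.float64(-0.0008)], np.float64(0.142)) ('scene', ([np.float64(0.7149), np.float64(0.2531), 7.2], np.float64(0.047))) ('top', ([np.float64(0.7138), np.float64(0.2538), -2.4], np.float64(0.089)))
{'scene': ([0.77, 0.63], array([252.88 , 429.376])), 'top': ([0.92], array([221.32, 164.48]))}
```

```bash
python3 - <<'E'
from h import *
import pickle
A=pickle.load(open("A.pkl","rb"))
L=nets.trace("top","pot")
for l in L: print(l["score"],np.array(l["location"])*[400,640],l["region"].sum())
i=[k for k,l in enumerate(L) if l["location"][1]<.4][0]
A["pot"]["top"]=(L[i]["region"],L[i]["score"],[],L[i]["location"])
print(fit("pot",A["pot"],x0=(.53,.345)),fit("pot",{"top":A["pot"]["top"]}))
for n in("scene","top"):
    r_=A["brush"][n][0]; v,u=np.nonzero(r_); print(n,u.min(),u.max(),v.min(),v.max(),r_.sum())
    for w in (v.min()+2,v.min()+6,v.max()-2): print(w,u[v==w].min(),u[v==w].max())
a=cv2.imread("pics/scene0.png")[200:300,380:480]; b=cv2.imread("pics/top0.png")[190:260,130:200]
a=cv2.resize(a,(400,400),interpolation=2);b=cv2.resize(b,(400,400),interpolation=2)
cv2.imwrite("pics/pot.png",np.hstack([a,b]))
pickle.dump(A,open("A.pkl","wb"))
E
```

```text
0.71 [228.6  177.92] 466
([np.float64(0.5333), np.float64(0.3475), 3.8], np.float64(0.852)) ([np.float64(0.5333), np.float64(0.3466), -7.6], np.float64(0.469))
scene 416 440 215 276 693
217 432 440
221 431 440
274 422 435
top 144 180 212 235 488
214 145 153
218 144 178
233 164 176
```

View pics/pot.png

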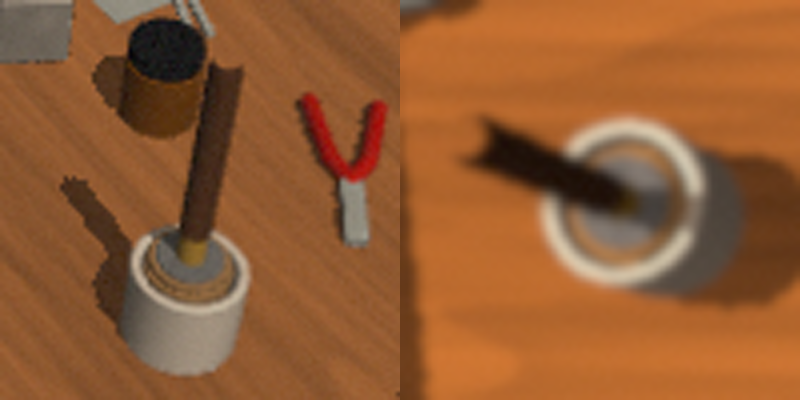

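View pics/top1.png

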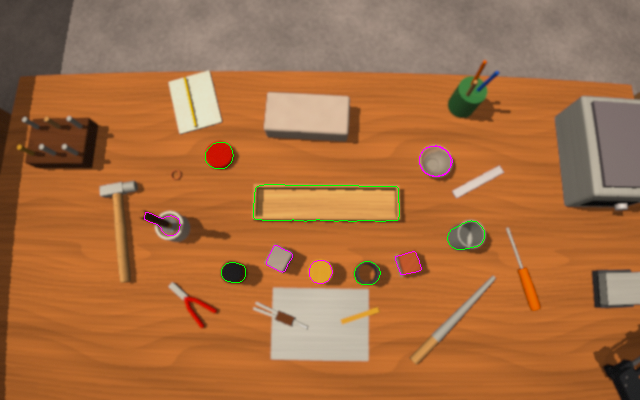

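View pics/scene1.png

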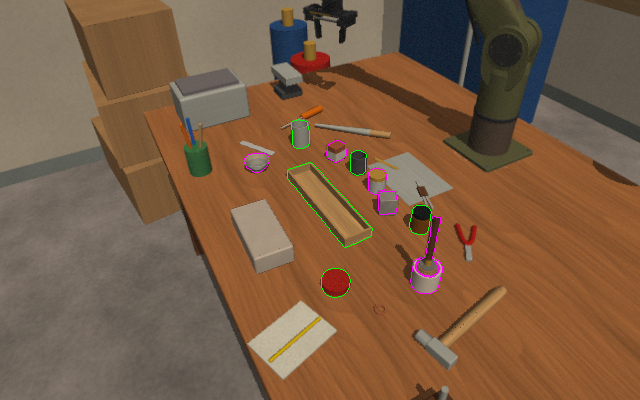

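```bash
cat >> h.py <<'E'
def tri(a,b):
    o1,d1=ray("scene",a);o2,d2=ray("top",b)
    s=np.linalg.lstsq(np.c_[d1,-d2],o2-o1,rcond=None)[0]; p,q=o1+s[0]*d1,o2+s[1]*d2
    return (p+q)/2,np.linalg.norm(p-q)
E
python3 - <<'E'
from h import *
print(tri((436.3,217),(144.5,214.5)),tri((428,262.5),(170,225)))
# pot rim circle: top crop center (622,200) outer
print("rim",onz("top",(130+(622-400)/5.714,190+202/5.714),.055), onz("scene",(380+190/4,200+270/4),.055))
for x,y in((.5333,.3475),):
  for z in(.055,.065,.206): print(z,proj("scene",[[x,y,z]]),proj("top",[[x,y,z]]))
E
```

```text
(array([0.53058551, 0.34283227, 0.19702019]), np.float64(0.002059683581936733)) (array([0.52997742, 0.34246235, 0.06051547]), np.float64(0.0035665098705784455))
rim [0.53126088 0.3459879  0.055     ] [0.53494624 0.35097827 0.055     ]
0.055 [[427.09934542 266.18829416]] [[168.2804927  224.45054294]]
0.065 [[427.68836518 263.14430406]] [[166.67537898 223.78383818]]
0.206 [[436.84926182 215.47499395]] [[139.97966038 212.64274528]]
```

```bash
cat >> h.py <<'E'
from scipy.spatial.transform import Rotation as Ro
def go(x,y,z,yaw=None):
    s=r.get_state();R=Ro.from_quat(s["eef_rot"]).as_matrix();p=np.array(s["tool_pos"])
    d=R.T@(np.array([x,y,z])-p)*100; cy=np.degrees(np.arctan2(R[1,0],R[0,0]))
    t=0 if yaw is None else (cy-yaw+180)%360-180
    print("delta cm",np.round(d,2),"turn",round(t,1),"| pos",np.round(p,4),"yaw",round(cy,2),"tilt",np.round(R[:2,2],4),"clk",s["clock"],"open",round(s["opening"]*88,1),"F",np.round(s["contact_force"],1))
E
python3 -c "
from h import *
go(.40,-.15,.26,0)"
```

```text
delta cm [-31.25 -29.12  -1.03] turn -63.5 | pos [ 0.2785 -0.5595  0.2497] yaw -63.54 tilt [ 0.0001 -0.    ] clk 1.45 open 87.9 F [ 0.7 -0.5  0.7]
```

Call:
send_rows --series '[{"delta_pos": [-3, -3, -1], "turn": -7, "jaw": 0}, {"delta_pos": [-6, -6, -1], "turn": -14, "jaw": 0}, {"delta_pos": [-9, -9, -1], "turn": -21, "jaw": 0}, {"delta_pos": [-12, -11, -1], "turn": -28, "jaw": 0}, {"delta_pos": [-15, -14, -1], "turn": -35, "jaw": 0}, {"delta_pos": [-18, -17, -1], "turn": -42, "jaw": 0}, {"delta_pos": [-21, -20, -1], "turn": -49, "jaw": 0}, {"delta_pos": [-24, -22.5, -1], "turn": -56, "jaw": 0}]' --force 30

```text
clock: 2.12
tool_pos: [0.374, -0.2428, 0.2601]
eef_rot: [0.998, -0.063, 0.001, 0.0]
contact_force: [1.8, 0.2, 0.1]
opening: 1.0
```

```bash
python3 -c "
from h import *
go(.53,.343,.26,0)"
```

```text
delta cm [  8.13 -60.07   0.  ] turn -7.2 | pos [ 0.374  -0.2428  0.2601] yaw -7.21 tilt [ 0.0018 -0.0007] clk 2.1167 open 88.0 F [1.8 0.2 0.1]
```

Call:
send_rows --series '[{"delta_pos": [1, -4, 0], "turn": -4, "jaw": 0}, {"delta_pos": [1.5, -8, 0], "turn": -7.5, "jaw": 0}, {"delta_pos": [2, -12, 0], "turn": -7.5, "jaw": 0}, {"delta_pos": [2.5, -16, 0], "turn": -7.5, "jaw": 0}, {"delta_pos": [3, -20, 0], "turn": -7.5, "jaw": 0}, {"delta_pos": [3.5, -24, 0], "turn": -7.5, "jaw": 0}, {"delta_pos": [4, -28, 0], "turn": -7.5, "jaw": 0}, {"delta_pos": [4.5, -32, 0], "turn": -7.5, "jaw": 0}]'

```text
clock: 2.78
tool_pos: [0.4599, 0.0688, 0.2599]
eef_rot: [1.0, -0.0, 0.0, 0.0]
contact_force: [1.5, -0.2, -0.3]
opening: 0.997
```

```bash
python3 -c "
from h import *
go(.53,.343,.26,0)"
```

```text
delta cm [ 6.990e+00 -2.742e+01 -1.000e-02] turn -0.0 | pos [0.4599 0.0688 0.2599] yaw -0.05 tilt [ 0.0006 -0.0003] clk 2.7833 open 87.8 F [ 1.5 -0.2 -0.3]
```

Call:
send_rows --series '[{"delta_pos": [1, -4, 0], "turn": 0, "jaw": 0}, {"delta_pos": [2, -8, 0], "turn": 0, "jaw": 0}, {"delta_pos": [3, -12, 0], "turn": 0, "jaw": 0}, {"delta_pos": [4, -16, 0], "turn": 0, "jaw": 0}, {"delta_pos": [5, -20, 0], "turn": 0, "jaw": 0}, {"delta_pos": [6.5, -24, 0], "turn": 0, "jaw": 0}, {"delta_pos": [7, -26.5, 0], "turn": 0, "jaw": 0}, {"delta_pos": [7, -26.5, 0], "turn": 0, "jaw": 0}]'

```text
clock: 3.45
tool_pos: [0.5289, 0.3398, 0.2598]
eef_rot: [1.0, 0.003, 0.0, -0.004]
contact_force: [0.3, 1.0, 0.3]
opening: 0.999
```

```bash
python3 -c "
from h import *
go(.531,.3435,.163,0)
for n in('scene','top'):cv2.imwrite(f'pics/{n}2.png',vision.snapshot(n))
a=cv2.imread('pics/scene2.png')[150:300,350:500]; b=cv2.imread('pics/top2.png')[160:260,100:200]
cv2.imwrite('pics/b2.png',np.hstack([cv2.resize(a,(400,400)),cv2.resize(b,(400,400))]))
"
```

```text
delta cm [ 0.21 -0.3   9.68] turn 0.4 | pos [0.5289 0.3398 0.2598] yaw 0.35 tilt [0.0004 0.0071] clk 3.45 open 87.9 F [0.3 1.  0.3]
```

View pics/b2.png

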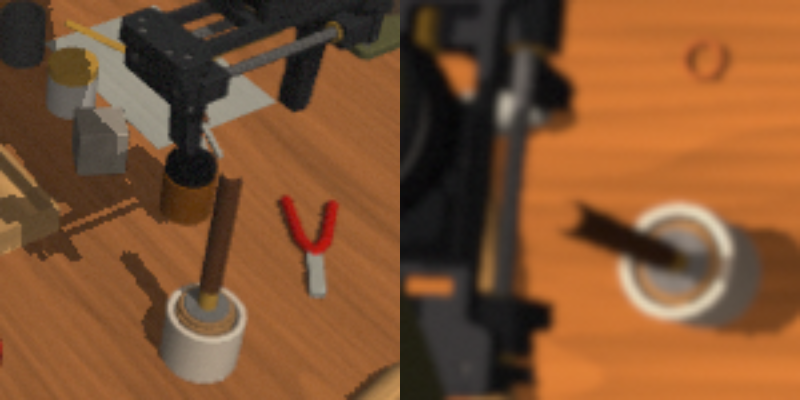

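```bash
python3 -c "
from h import *
go(.531,.3435,.163,0)
for n in('scene','top'):
  q=proj(n,[[.529-.05,.34,.249],[.529+.05,.34,.249],[.531,.3435,.206]]);print(n,q)
  I=vision.snapshot(n)
  for u in q: cv2.circle(I,tuple(int(v) for v in u),2,(0,255,255),-1)
  cv2.imwrite(f'pics/{n}3.png',I)
a=cv2.imread('pics/scene3.png')[130:330,340:540]; b=cv2.imread('pics/top3.png')[130:300,50:220]
cv2.imwrite('pics/b3.png',np.hstack([cv2.resize(a,(400,400)),cv2.resize(b,(400,400))]))
"
```

```text
delta cm [ 0.18 -1.09  9.62] turn 0.1 | pos [0.5293 0.3327 0.2592] yaw 0.06 tilt [-0.0006 -0.0004] clk 3.55 open 87.7 F [-0.2 -1.6  0.3]
scene [[458.80336136 188.24097408]
 [418.72983051 204.31543826]
 [436.45930759 213.94015926]]
top [[130.98284359 238.27022618]
 [136.4509625  184.06100762]
 [141.85735246 213.85746192]]
```

View pics/b3.png

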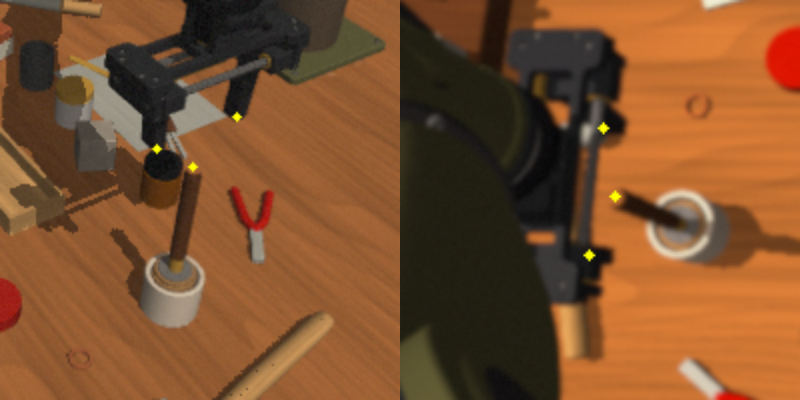

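Call:
send_rows --series '[{"delta_pos": [0.2, -1.1, 0], "turn": 0, "jaw": 0}, {"delta_pos": [0.2, -1.1, 2], "turn": 0, "jaw": 0}, {"delta_pos": [0.2, -1.1, 5], "turn": 0, "jaw": 0}, {"delta_pos": [0.2, -1.1, 7.5], "turn": 0, "jaw": 0}, {"delta_pos": [0.2, -1.1, 9.6], "turn": 0, "jaw": 0}, {"delta_pos": [0.2, -1.1, 9.6], "turn": 0, "jaw": 0}, {"delta_pos": [0.2, -1.1, 9.6], "turn": 0, "jaw": 0.7}, {"delta_pos": [0.2, -1.1, 9.6], "turn": 0, "jaw": 0.9}]'

```text
clock: 4.32
tool_pos: [0.5327, 0.3433, 0.1651]
eef_rot: [1.0, -0.001, 0.001, -0.001]
contact_force: [1.2, -0.0, -0.0]
opening: 0.876
```

Call:
send_rows --series '[{"delta_pos": [0, 0, 0], "turn": 0, "jaw": 1}, {"delta_pos": [0, 0, 0], "turn": 0, "jaw": 1}, {"delta_pos": [0, 0, 0], "turn": 0, "jaw": 1}, {"delta_pos": [0, 0, 0], "turn": 0, "jaw": 1}, {"delta_pos": [0, 0, 0], "turn": 0, "jaw": 1}, {"delta_pos": [0, 0, 0], "turn": 0, "jaw": 1}, {"delta_pos": [0, 0, 0], "turn": 0, "jaw": 1}]'

```text
clock: 4.9
tool_pos: [0.5318, 0.3428, 0.1637]
eef_rot: [1.0, -0.0, 0.0, 0.0]
contact_force: [0.4, -0.5, 0.4]
opening: 0.342
```

```bash
python3 -c "
from h import *
go(.531,.3435,.28,0)
for n in('scene','top'):cv2.imwrite(f'pics/{n}4.png',vision.snapshot(n))
a=cv2.imread('pics/scene4.png')[130:330,340:540]; b=cv2.imread('pics/top4.png')[130:300,50:220]
cv2.imwrite('pics/b4.png',np.hstack([cv2.resize(a,(400,400)),cv2.resize(b,(400,400))]))
"
```

```text
delta cm [ -0.08  -0.07 -11.63] turn -0.0 | pos [0.5318 0.3428 0.1637] yaw -0.04 tilt [ 0.0001 -0.0001] clk 4.9 open 30.1 F [ 0.4 -0.5  0.4]
```

View pics/b4.png

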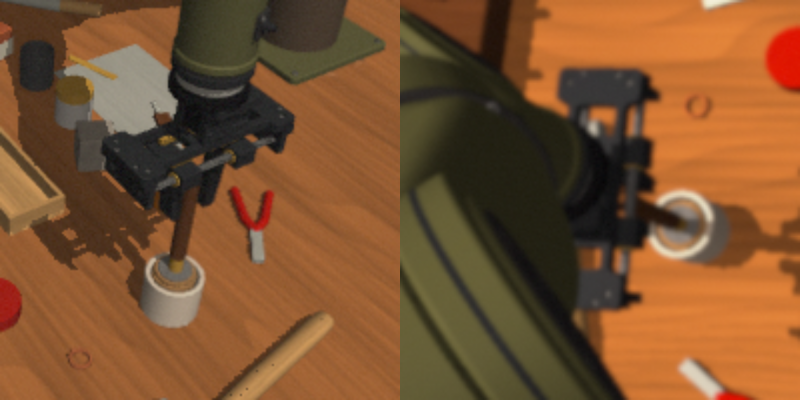

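Call:
send_rows --series '[{"delta_pos": [0, 0, 0], "turn": 0, "jaw": 1}, {"delta_pos": [0, 0, 0], "turn": 0, "jaw": 1}, {"delta_pos": [0, 0, 0], "turn": 0, "jaw": 1}, {"delta_pos": [0, 0, 0], "turn": 0, "jaw": 1}, {"delta_pos": [0, 0, -1], "turn": 0, "jaw": 1}, {"delta_pos": [0, 0, -2], "turn": 0, "jaw": 1}, {"delta_pos": [0, 0, -3], "turn": 0, "jaw": 1}, {"delta_pos": [0, 0, -3], "turn": 0, "jaw": 1}]'

```text
clock: 5.67
tool_pos: [0.533, 0.3441, 0.1968]
eef_rot: [1.0, -0.0, 0.002, -0.002]
contact_force: [0.9, 0.8, -1.3]
opening: 0.192
```

Call:
send_rows --series '[{"delta_pos": [0, 0, -2], "turn": 0, "jaw": 1}, {"delta_pos": [0, 0, -4], "turn": 0, "jaw": 1}, {"delta_pos": [0, 0, -6], "turn": 0, "jaw": 1}, {"delta_pos": [0, 0, -8], "turn": 0, "jaw": 1}, {"delta_pos": [0, 0, -9], "turn": 0, "jaw": 1}, {"delta_pos": [0, 0, -9.5], "turn": 0, "jaw": 1}, {"delta_pos": [0, 0, -9.5], "turn": 0, "jaw": 1}]'

```text
clock: 6.25
tool_pos: [0.5321, 0.3431, 0.2896]
eef_rot: [1.0, -0.0, 0.001, -0.0]
contact_force: [-0.2, -0.1, -0.7]
opening: 0.196
```

```bash
python3 -c "
from h import *
go(.521,-.327,.285,0)
for n in('scene','top'):cv2.imwrite(f'pics/{n}5.png',vision.snapshot(n))
a=cv2.imread('pics/scene5.png')[130:330,340:540]; b=cv2.imread('pics/top5.png')[130:300,50:220]
cv2.imwrite('pics/b5.png',np.hstack([cv2.resize(a,(400,400)),cv2.resize(b,(400,400))]))
"
```

```text
delta cm [-1.05 67.01  0.4 ] turn -0.0 | pos [0.5321 0.3431 0.2896] yaw -0.05 tilt [0.0016 0.001 ] clk 6.25 open 17.3 F [-0.2 -0.1 -0.7]
```

View pics/b5.png

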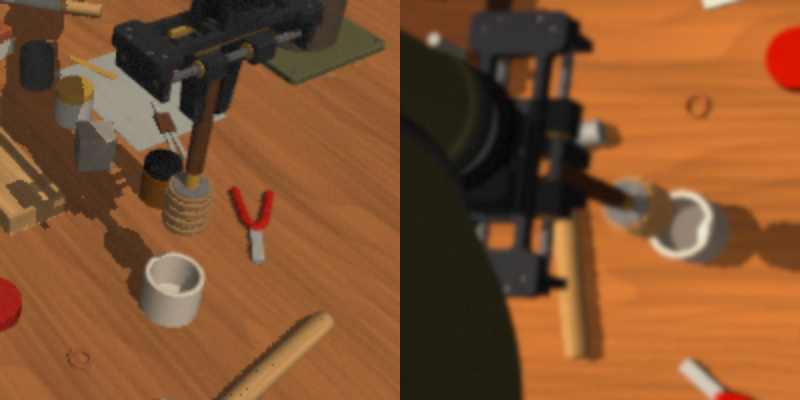

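Call:
send_rows --series '[{"delta_pos": [0, 3, 0], "turn": 0, "jaw": 1}, {"delta_pos": [0, 7, 0], "turn": 0, "jaw": 1}, {"delta_pos": [0, 11, 0], "turn": 0, "jaw": 1}, {"delta_pos": [0, 15, 0], "turn": 0, "jaw": 1}, {"delta_pos": [0, 19, 0], "turn": 0, "jaw": 1}, {"delta_pos": [0, 23, 0], "turn": 0, "jaw": 1}, {"delta_pos": [0, 27, 0], "turn": 0, "jaw": 1}, {"delta_pos": [0, 31, 0], "turn": 0, "jaw": 1}]'

```text
clock: 7.02
tool_pos: [0.5305, 0.0307, 0.2875]
eef_rot: [1.0, -0.0, -0.001, 0.0]
contact_force: [0.4, -0.4, -0.0]
opening: 0.197
```

Call:
send_rows --series '[{"delta_pos": [0, 4, 0], "turn": 0, "jaw": 1}, {"delta_pos": [0, 8, 0], "turn": 0, "jaw": 1}, {"delta_pos": [0, 12, 0], "turn": 0, "jaw": 1}, {"delta_pos": [0, 16, 0], "turn": 0, "jaw": 1}, {"delta_pos": [0, 20, 0], "turn": 0, "jaw": 1}, {"delta_pos": [0, 23, 0], "turn": 0, "jaw": 1}, {"delta_pos": [0, 25, 0], "turn": 0, "jaw": 1}, {"delta_pos": [0, 26, 0], "turn": 0, "jaw": 1}]'

```text
clock: 7.68
tool_pos: [0.5298, -0.2314, 0.287]
eef_rot: [1.0, -0.003, -0.002, 0.001]
contact_force: [-0.3, -0.7, -1.3]
opening: 0.196
```

```bash
python3 -c "
from h import *
go(.521,-.327,.285,0)
for n in('scene','top'): cv2.imwrite(f'pics/{n}6.png',vision.snapshot(n))
for l in ('cup','pot'):
  ms=masks(l); print(l,{n:m[3] for n,m in ms.items()}); print(fit(l,ms))
go(.521,-.327,.285,0)
a=cv2.imread('pics/scene6.png')[20:220,200:400]; b=cv2.imread('pics/top6.png')[180:300,400:520]
cv2.imwrite('pics/b6.png',np.hstack([cv2.resize(a,(400,400)),cv2.resize(b,(400,400))]))
"
```

```text
delta cm [-0.82  9.56  0.21] turn -0.4 | pos [ 0.5298 -0.2314  0.287 ] yaw -0.36 tilt [-0.0031 -0.0011] clk 7.6833 open 17.3 F [-0.3 -0.7 -1.3]
cup {'scene': [0.3347, 0.4658], 'top': [0.5917, 0.725]}
([np.float64(0.5226), np.float64(-0.3278), -6.6], np.float64(0.817))
pot {'scene': [0.69, 0.6606], 'top': [0.56, 0.2691]}
([np.float64(0.5336), np.float64(0.3482), 7.3], np.float64(0.123))
delta cm [-1.11 10.25  0.36] turn 0.2 | pos [ 0.5318 -0.2245  0.2887] yaw 0.18 tilt [-0.      0.0015] clk 7.9833 open 17.2 F [-0.2  0.6 -1.2]
```

View pics/b6.png

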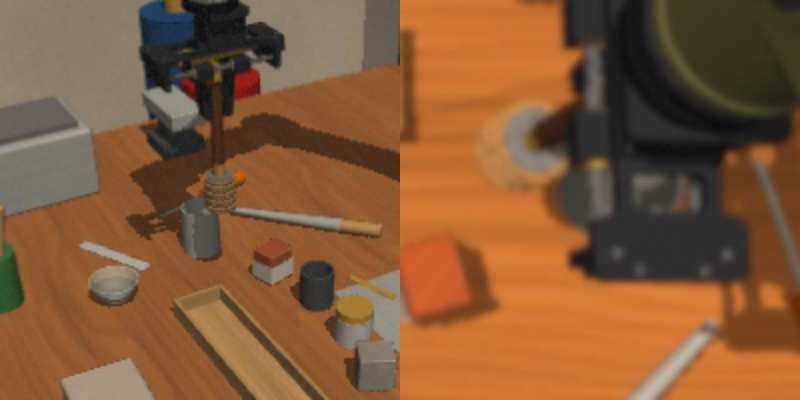

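Call:
send_rows --series '[{"delta_pos": [-0.5, 3, 0], "turn": 0, "jaw": 1}, {"delta_pos": [-1.1, 6, 0], "turn": 0, "jaw": 1}, {"delta_pos": [-1.1, 9, 0], "turn": 0, "jaw": 1}, {"delta_pos": [-1.1, 10.2, 0], "turn": 0, "jaw": 1}, {"delta_pos": [-1.1, 10.2, 0], "turn": 0, "jaw": 1}, {"delta_pos": [-1.1, 10.2, 0], "turn": 0, "jaw": 1}]'

```text
clock: 8.48
tool_pos: [0.5209, -0.3273, 0.2887]
eef_rot: [1.0, 0.0, 0.0, -0.001]
contact_force: [-0.9, 1.0, -1.5]
opening: 0.192
```

```bash
python3 -c "
from h import *
for n in('scene','top'):
  I=vision.snapshot(n); s=r.get_state(); t=np.array(s['tool_pos'])
  B=np.r_[circ(.062,.08)[48:]]+[.521,-.3275,0]
  q=proj(n,B)
  for u in q: cv2.circle(I,tuple(int(v) for v in u),0,(0,255,255),-1)
  C=circ(.038,0)[:48]+t-[0,0,.1577]
  for u in proj(n,C): cv2.circle(I,tuple(int(v) for v in u),0,(255,0,255),-1)
  cv2.imwrite(f'pics/{n}7.png',I)
go(.521,-.3275,.167,0)
L=nets.trace('scene','brush'); v,u=np.nonzero(L[0]['region'])
for w in range(v.min(),v.max()+1,5): print(w,u[v==w].min(),u[v==w].max())
a=cv2.imread('pics/scene7.png')[60:190,240:370]; b=cv2.imread('pics/top7.png')[180:300,400:520]
cv2.imwrite('pics/b7.png',np.hstack([cv2.resize(a,(400,400)),cv2.resize(b,(400,400))]))
"
```

```text
delta cm [-0.03  0.18 12.19] turn 0.2 | pos [ 0.5213 -0.3259  0.2889] yaw 0.2 tilt [0.0006 0.002 ] clk 8.5833 open 17.1 F [ 0.2  1.2 -0.4]
48 295 295
53 293 298
58 293 298
63 294 298
68 294 299
73 293 299
78 294 299
83 294 300
88 294 301
93 292 305
98 291 306
103 291 306
108 292 306
```

View pics/b7.png

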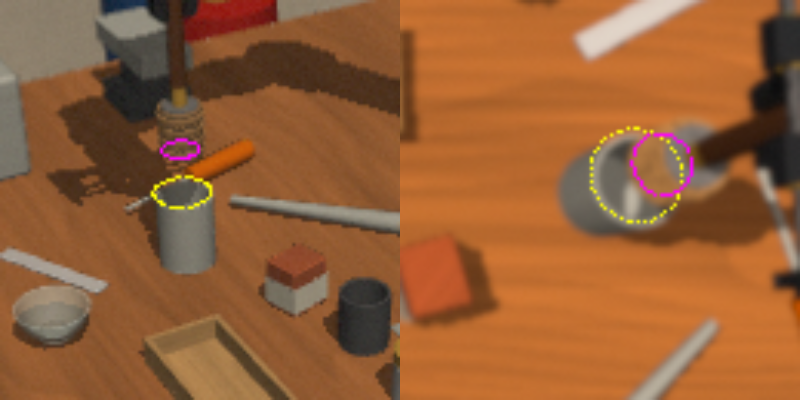

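Call:
send_rows --series '[{"delta_pos": [0, 0.1, 2], "turn": 0, "jaw": 1}, {"delta_pos": [0, 0.1, 4], "turn": 0, "jaw": 1}, {"delta_pos": [0, 0.1, 6], "turn": 0, "jaw": 1}, {"delta_pos": [0, 0.1, 8], "turn": 0, "jaw": 1}, {"delta_pos": [0, 0.1, 9.5], "turn": 0, "jaw": 1}, {"delta_pos": [0, 0.1, 11], "turn": 0, "jaw": 1}, {"delta_pos": [0, 0.1, 11], "turn": 0, "jaw": 1}]'

```text
clock: 9.22
tool_pos: [0.5192, -0.3275, 0.1762]
eef_rot: [1.0, 0.001, -0.002, -0.002]
contact_force: [-0.7, -0.1, -1.3]
opening: 0.195
```

```bash
python3 -c "
from h import *
go(.521,-.3275,.166,0)
for n in('scene','top'):cv2.imwrite(f'pics/{n}8.png',vision.snapshot(n))
a=cv2.imread('pics/scene8.png')[60:190,240:370]; b=cv2.imread('pics/top8.png')[180:300,400:520]
cv2.imwrite('pics/b8.png',np.hstack([cv2.resize(a,(400,400)),cv2.resize(b,(400,400))]))
"
```

```text
delta cm [0.19 0.01 1.02] turn 0.1 | pos [ 0.5192 -0.3275  0.1762] yaw 0.13 tilt [-0.0046  0.0032] clk 9.2167 open 17.2 F [-0.7 -0.1 -1.3]
```

View pics/b8.png

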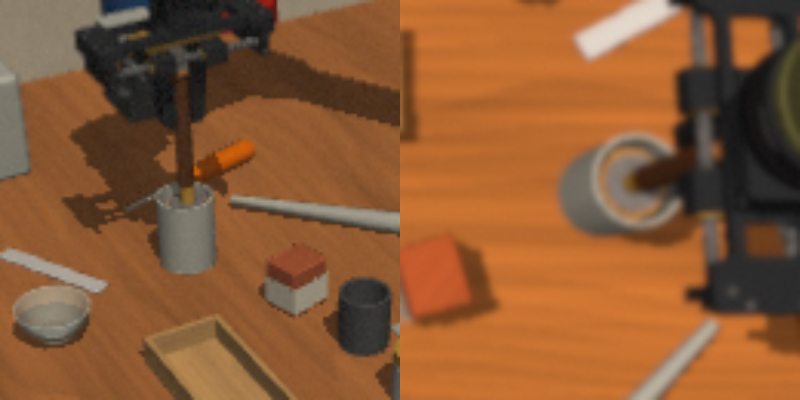

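Call:
send_rows --series '[{"delta_pos": [0.1, 0, 0.8], "turn": 0, "jaw": 1}, {"delta_pos": [0.1, 0, 1.2], "turn": 0, "jaw": 1}, {"delta_pos": [0.1, 0, 1.2], "turn": 0, "jaw": 1}, {"delta_pos": [0.1, 0, 1.2], "turn": 0, "jaw": 1}, {"delta_pos": [0.1, 0, 1.2], "turn": 0, "jaw": 1}]'

```text
clock: 9.73
tool_pos: [0.5215, -0.3302, 0.1671]
eef_rot: [1.0, -0.0, 0.0, 0.0]
contact_force: [-0.7, -1.1, -1.0]
opening: 0.199
```

Call:
send_rows --series '[{"delta_pos": [0, 0, -2], "turn": 0, "jaw": 1}, {"delta_pos": [0, 0, -4], "turn": 0, "jaw": 1}, {"delta_pos": [0, 0, -5.8], "turn": 0, "jaw": 1}, {"delta_pos": [0, 0, -5.8], "turn": 0, "jaw": 1}, {"delta_pos": [0, 0, -5.8], "turn": 0, "jaw": 1}]'

```text
clock: 10.15
tool_pos: [0.5219, -0.3304, 0.2256]
eef_rot: [1.0, -0.0, 0.001, 0.001]
contact_force: [0.4, 0.2, -1.1]
opening: 0.196
```

```bash
python3 -c "
from h import *
go(.521,-.3275,.166,0)
for n in('scene','top'):cv2.imwrite(f'pics/{n}9.png',vision.snapshot(n))
a=cv2.imread('pics/scene9.png')[60:190,240:370]; b=cv2.imread('pics/top9.png')[180:300,400:520]
cv2.imwrite('pics/b9.png',np.hstack([cv2.resize(a,(400,400)),cv2.resize(b,(400,400))]))
"
```

```text
delta cm [-0.1  -0.3   5.96] turn -0.1 | pos [ 0.5219 -0.3304  0.2256] yaw -0.06 tilt [ 0.0022 -0.0012] clk 10.15 open 17.2 F [ 0.4  0.2 -1.1]
```

View pics/b9.png

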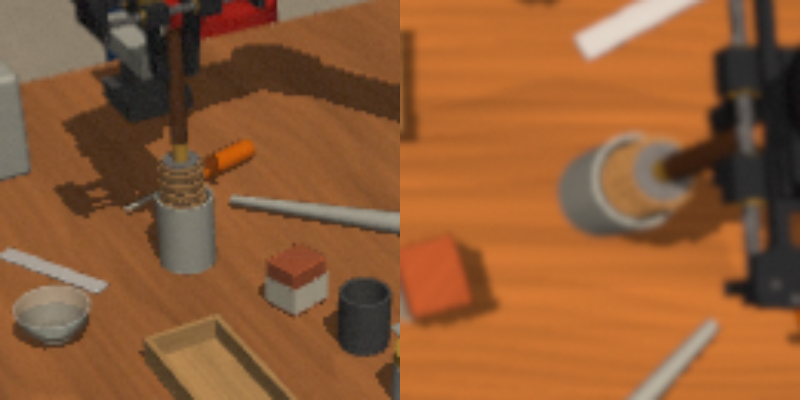

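Call:
send_rows --series '[{"delta_pos": [0, -0.3, 2], "turn": 0, "jaw": 1}, {"delta_pos": [0, -0.3, 4], "turn": 0, "jaw": 1}, {"delta_pos": [0, -0.3, 5.9], "turn": 0, "jaw": 1}, {"delta_pos": [0, -0.3, 5.9], "turn": 0, "jaw": 1}, {"delta_pos": [0, -0.3, 5.9], "turn": 0, "jaw": 1}, {"delta_pos": [0, -0.3, 5.9], "turn": 0, "jaw": 1}]'

```text
clock: 10.75
tool_pos: [0.5212, -0.3271, 0.1657]
eef_rot: [1.0, -0.0, -0.0, -0.0]
contact_force: [0.2, -0.2, -0.7]
opening: 0.196
```

Call:
send_rows --series '[{"delta_pos": [0, 0, -2], "turn": 0, "jaw": 1}, {"delta_pos": [0, 0, -4], "turn": 0, "jaw": 1}, {"delta_pos": [0, 0, -5.9], "turn": 0, "jaw": 1}, {"delta_pos": [0, 0, -5.9], "turn": 0, "jaw": 1}, {"delta_pos": [0, 0, -5.9], "turn": 0, "jaw": 1}, {"delta_pos": [0, 0, -5.9], "turn": 0, "jaw": 1}]'

```text
clock: 11.25
tool_pos: [0.5208, -0.3271, 0.2244]
eef_rot: [1.0, -0.0, -0.0, 0.0]
contact_force: [-0.7, 0.2, -0.8]
opening: 0.193
```

Call:
send_rows --series '[{"delta_pos": [0, 0, 2], "turn": 0, "jaw": 1}, {"delta_pos": [0, 0, 4], "turn": 0, "jaw": 1}, {"delta_pos": [0, 0, 5.9], "turn": 0, "jaw": 1}, {"delta_pos": [0, 0, 5.9], "turn": 0, "jaw": 1}, {"delta_pos": [0, 0, 5.9], "turn": 0, "jaw": 1}, {"delta_pos": [0, 0, 5.9], "turn": 0, "jaw": 1}]'

```text
clock: 11.75
tool_pos: [0.5214, -0.3271, 0.1659]
eef_rot: [1.0, -0.0, -0.0, -0.0]
contact_force: [-0.1, 0.5, -0.3]
opening: 0.194
```

Call:
send_rows --series '[{"delta_pos": [0, 0, -2], "turn": 0, "jaw": 1}, {"delta_pos": [0, 0, -4], "turn": 0, "jaw": 1}, {"delta_pos": [0, 0, -5.9], "turn": 0, "jaw": 1}, {"delta_pos": [0, 0, -5.9], "turn": 0, "jaw": 1}, {"delta_pos": [0, 0, -5.9], "turn": 0, "jaw": 1}, {"delta_pos": [0, 0, -5.9], "turn": 0, "jaw": 1}]'

```text
clock: 12.25
tool_pos: [0.5209, -0.3271, 0.2245]
eef_rot: [1.0, -0.0, -0.0, 0.0]
contact_force: [-0.8, 0.2, -0.3]
opening: 0.195
```

Call:
send_rows --series '[{"delta_pos": [0, 0, 2], "turn": 0, "jaw": 1}, {"delta_pos": [0, 0, 4], "turn": 0, "jaw": 1}, {"delta_pos": [0, 0, 6], "turn": 0, "jaw": 1}, {"delta_pos": [0, 0, 6], "turn": 0, "jaw": 1}, {"delta_pos": [0, 0, 6], "turn": 0, "jaw": 1}, {"delta_pos": [0, 0, 6], "turn": 0, "jaw": 1}]'

```text
clock: 12.75
tool_pos: [0.5213, -0.327, 0.1649]
eef_rot: [1.0, -0.0, -0.0, -0.0]
contact_force: [1.0, 0.7, -1.3]
opening: 0.189
```

Call:
send_rows --series '[{"delta_pos": [0, 0, -2], "turn": 0, "jaw": 1}, {"delta_pos": [0, 0, -4], "turn": 0, "jaw": 1}, {"delta_pos": [0, 0, -6], "turn": 0, "jaw": 1}, {"delta_pos": [0, 0, -6], "turn": 0, "jaw": 1}, {"delta_pos": [0, 0, -6], "turn": 0, "jaw": 1}, {"delta_pos": [0, 0, -6], "turn": 0, "jaw": 1}]'

```text
clock: 13.25
tool_pos: [0.5208, -0.3271, 0.2245]
eef_rot: [1.0, -0.0, -0.0, 0.0]
contact_force: [-0.3, -0.2, -1.5]
opening: 0.193
```

Call:
send_rows --series '[{"delta_pos": [0, 0, 2], "turn": 0, "jaw": 1}, {"delta_pos": [0, 0, 4], "turn": 0, "jaw": 1}, {"delta_pos": [0, 0, 6.1], "turn": 0, "jaw": 1}, {"delta_pos": [0, 0, 6.1], "turn": 0, "jaw": 1}, {"delta_pos": [0, 0, 6.1], "turn": 0, "jaw": 1}, {"delta_pos": [0, 0, 6.1], "turn": 0, "jaw": 1}]'

```text
clock: 13.75
tool_pos: [0.5212, -0.327, 0.1638]
eef_rot: [1.0, -0.0, -0.0, -0.0]
contact_force: [-0.5, 0.2, -0.3]
opening: 0.197
```

Call:
send_rows --series '[{"delta_pos": [0, 0, -2], "turn": 0, "jaw": 1}, {"delta_pos": [0, 0, -4], "turn": 0, "jaw": 1}, {"delta_pos": [0, 0, -6], "turn": 0, "jaw": 1}, {"delta_pos": [0, 0, -6], "turn": 0, "jaw": 1}, {"delta_pos": [0, 0, -6], "turn": 0, "jaw": 1}, {"delta_pos": [0, 0, -6], "turn": 0, "jaw": 1}]'

```text
clock: 14.25
tool_pos: [0.5208, -0.3271, 0.2235]
eef_rot: [1.0, -0.0, -0.0, 0.0]
contact_force: [-0.1, 0.1, -0.7]
opening: 0.197
```

```bash
python3 -c "
from h import *
go(.521,-.3275,.29,0)
for n in('scene','top'):cv2.imwrite(f'pics/{n}10.png',vision.snapshot(n))
a=cv2.imread('pics/scene10.png')[60:190,240:370]; b=cv2.imread('pics/top10.png')[180:300,400:520]
cv2.imwrite('pics/b10.png',np.hstack([cv2.resize(a,(400,400)),cv2.resize(b,(400,400))]))
"
```

```text
delta cm [ 0.02  0.04 -6.65] turn -0.0 | pos [ 0.5208 -0.3271  0.2235] yaw -0.04 tilt [-0.0008 -0.0001] clk 14.25 open 17.3 F [-0.1  0.1 -0.7]
```

View pics/b10.png

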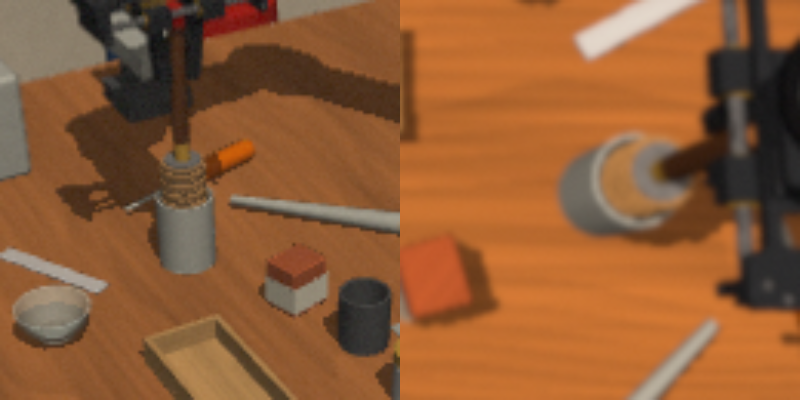

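Call:
send_rows --series '[{"delta_pos": [0, 0, -3], "turn": 0, "jaw": 1}, {"delta_pos": [0, 0, -6], "turn": 0, "jaw": 1}, {"delta_pos": [0, 0, -6.7], "turn": 0, "jaw": 1}, {"delta_pos": [0, -3, -6.7], "turn": 0, "jaw": 1}, {"delta_pos": [0, -7, -6.7], "turn": 0, "jaw": 1}, {"delta_pos": [0, -11, -6.7], "turn": 0, "jaw": 1}, {"delta_pos": [0, -15, -6.7], "turn": 0, "jaw": 1}, {"delta_pos": [0, -19, -6.7], "turn": 0, "jaw": 1}]'

```text
clock: 15.02
tool_pos: [0.5205, -0.1355, 0.2895]
eef_rot: [1.0, -0.001, -0.001, -0.0]
contact_force: [0.9, -0.2, -1.1]
opening: 0.19
```

Call:
send_rows --series '[{"delta_pos": [0, -4, 0], "turn": 0, "jaw": 1}, {"delta_pos": [0, -8, 0], "turn": 0, "jaw": 1}, {"delta_pos": [0, -12, 0], "turn": 0, "jaw": 1}, {"delta_pos": [0.2, -16, 0], "turn": 0, "jaw": 1}, {"delta_pos": [0.4, -20, 0], "turn": 0, "jaw": 1}, {"delta_pos": [0.6, -24, 0], "turn": 0, "jaw": 1}, {"delta_pos": [0.8, -28, 0], "turn": 0, "jaw": 1}, {"delta_pos": [1, -32, 0], "turn": 0, "jaw": 1}]'

```text
clock: 15.68
tool_pos: [0.5309, 0.1844, 0.2894]
eef_rot: [1.0, -0.0, -0.001, 0.001]
contact_force: [0.7, -0.6, -1.5]
opening: 0.196
```

Call:
send_rows --series '[{"delta_pos": [0.2, -4, 0], "turn": 0, "jaw": 1}, {"delta_pos": [0.2, -8, 0], "turn": 0, "jaw": 1}, {"delta_pos": [0.2, -12, 0], "turn": 0, "jaw": 1}, {"delta_pos": [0.2, -14.5, 0], "turn": 0, "jaw": 1}, {"delta_pos": [0.2, -15.5, 0], "turn": 0, "jaw": 1}, {"delta_pos": [0.2, -15.5, 0], "turn": 0, "jaw": 1}, {"delta_pos": [0.2, -15.5, 0], "turn": 0, "jaw": 1}]'

```text
clock: 16.27
tool_pos: [0.5337, 0.3364, 0.2895]
eef_rot: [1.0, -0.0, -0.001, 0.001]
contact_force: [-0.3, 0.2, -1.3]
opening: 0.194
```

```bash
python3 -c "
from h import *
go(.533,.347,.163,0)
for n in('scene','top'):
  I=vision.snapshot(n); s=r.get_state(); t=np.array(s['tool_pos'])
  for u in proj(n,circ(.066,.055)[48:]+[.5336,.3482,0]): cv2.circle(I,tuple(int(v) for v in u),0,(0,255,255),-1)
  for u in proj(n,circ(.038,0)[:48]+t-[0,0,.1577]): cv2.circle(I,tuple(int(v) for v in u),0,(255,0,255),-1)
  cv2.imwrite(f'pics/{n}11.png',I)
a=cv2.imread('pics/scene11.png')[170:300,370:500]; b=cv2.imread('pics/top11.png')[160:260,100:200]
cv2.imwrite('pics/b11.png',np.hstack([cv2.resize(a,(400,400)),cv2.resize(b,(400,400))]))
go(.533,.347,.163,0)
"
```

```text
delta cm [-0.06 -1.1  12.64] turn -0.1 | pos [0.5337 0.3364 0.2895] yaw -0.05 tilt [-0.0012 -0.0028] clk 16.2667 open 17.0 F [-0.3  0.2 -1.3]
delta cm [-0.16 -1.26 12.7 ] turn -0.2 | pos [0.5346 0.3348 0.2901] yaw -0.22 tilt [-0.0002 -0.003 ] clk 16.3667 open 17.2 F [ 0.5  0.6 -1. ]
```

View pics/b11.png

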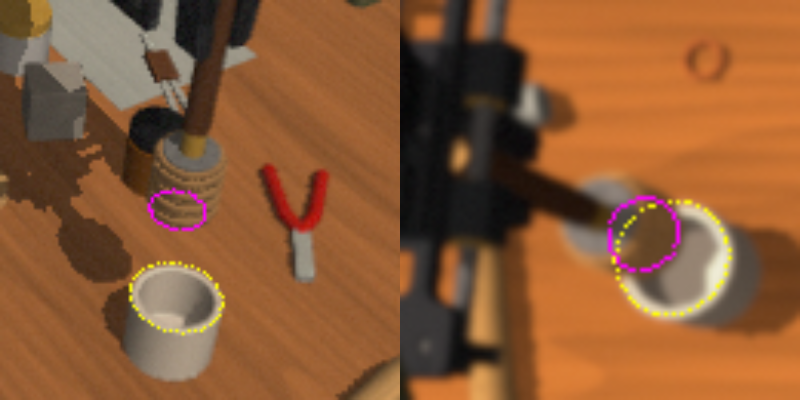

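```bash
python3 -c "
from h import *
for n in('scene','top'):
  I=vision.snapshot(n); s=r.get_state(); t=np.array(s['tool_pos'])
  for u in proj(n,circ(.038,0)[:48]+t-[0,0,.1577-.055]): cv2.circle(I,tuple(int(v) for v in u),0,(0,255,255),-1)
  for u in proj(n,circ(.049,0)[:48]+t-[0,0,.1577]): cv2.circle(I,tuple(int(v) for v in u),0,(255,0,255),-1)
  cv2.imwrite(f'pics/{n}12.png',I)
  L=nets.trace(n,'brush'); 
  if L: v,u=np.nonzero(L[0]['region']); print(n,L[0]['score'],[(w,u[v==w].min(),u[v==w].max()) for w in range(v.min(),v.max()+1,4)])
a=cv2.imread('pics/scene12.png')[170:300,370:500]; b=cv2.imread('pics/top12.png')[160:260,100:200]
cv2.imwrite('pics/b12.png',np.hstack([cv2.resize(a,(400,400)),cv2.resize(b,(400,400))]))
go(.533,.347,.163,0)
"
```

```text
scene 0.62 [(168, np.int64(443), np.int64(445)), (172, np.int64(441), np.int64(445)), (176, np.int64(440), np.int64(444)), (180, np.int64(439), np.int64(443)), (184, np.int64(439), np.int64(442)), (188, np.int64(436), np.int64(442)), (192, np.int64(432), np.int64(441)), (196, np.int64(431), np.int64(441)), (200, np.int64(430), np.int64(439)), (204, np.int64(430), np.int64(438)), (208, np.int64(428), np.int64(437)), (212, np.int64(423), np.int64(437)), (216, np.int64(420), np.int64(439)), (220, np.int64(419), np.int64(441)), (224, np.int64(418), np.int64(442)), (228, np.int64(417), np.int64(441)), (232, np.int64(417), np.int64(440)), (236, np.int64(417), np.int64(439)), (240, np.int64(420), np.int64(437))]
top 0.73 [(199, np.int64(123), np.int64(126)), (203, np.int64(123), np.int64(156)), (207, np.int64(129), np.int64(164)), (211, np.int64(134), np.int64(168)), (215, np.int64(139), np.int64(170)), (219, np.int64(140), np.int64(170)), (223, np.int64(142), np.int64(169)), (227, np.int64(149), np.int64(165))]
delta cm [-0.15 -1.09 12.78] turn -0.2 | pos [0.5344 0.3362 0.2908] yaw -0.17 tilt [ 0.0004 -0.0009] clk 16.5667 open 17.2 F [ 0.2  0.3 -0.7]
```

View pics/b12.png

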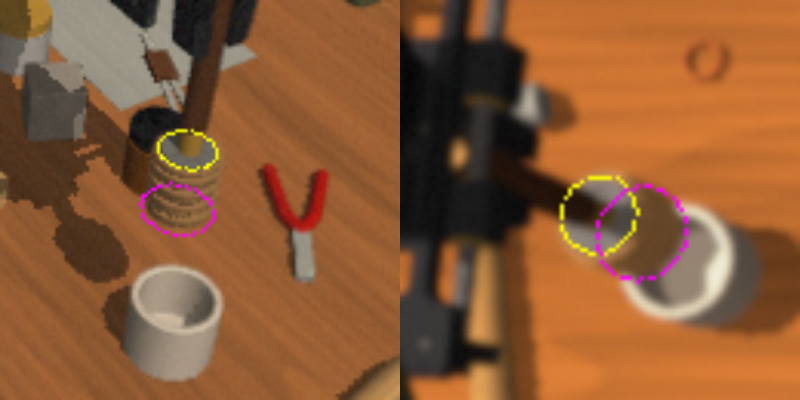

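Call:
send_rows --series '[{"delta_pos": [0.2, -1, 0], "turn": 0, "jaw": 1}, {"delta_pos": [0.2, -1, 2], "turn": 0, "jaw": 1}, {"delta_pos": [0.2, -1, 4], "turn": 0, "jaw": 1}, {"delta_pos": [0.2, -1, 6], "turn": 0, "jaw": 1}, {"delta_pos": [0.2, -1, 8], "turn": 0, "jaw": 1}, {"delta_pos": [0.2, -1, 10], "turn": 0, "jaw": 1}, {"delta_pos": [0.2, -1, 11], "turn": 0, "jaw": 1}, {"delta_pos": [0.2, -1, 11], "turn": 0, "jaw": 1}]'

```text
clock: 17.23
tool_pos: [0.5348, 0.3472, 0.1784]
eef_rot: [1.0, -0.0, -0.002, 0.001]
contact_force: [0.2, 0.2, -0.7]
opening: 0.192
```

```bash
python3 -c "
from h import *
go(.5365,.346,.1642,0)
for n in('scene','top'):cv2.imwrite(f'pics/{n}13.png',vision.snapshot(n))
a=cv2.imread('pics/scene13.png')[170:300,370:500]; b=cv2.imread('pics/top13.png')[160:260,100:200]
cv2.imwrite('pics/b13.png',np.hstack([cv2.resize(a,(400,400)),cv2.resize(b,(400,400))]))
"
```

```text
delta cm [0.17 0.12 1.42] turn -0.0 | pos [0.5348 0.3472 0.1784] yaw -0.03 tilt [-0.0034 -0.0027] clk 17.2333 open 16.9 F [ 0.2  0.2 -0.7]
```

View pics/b13.png

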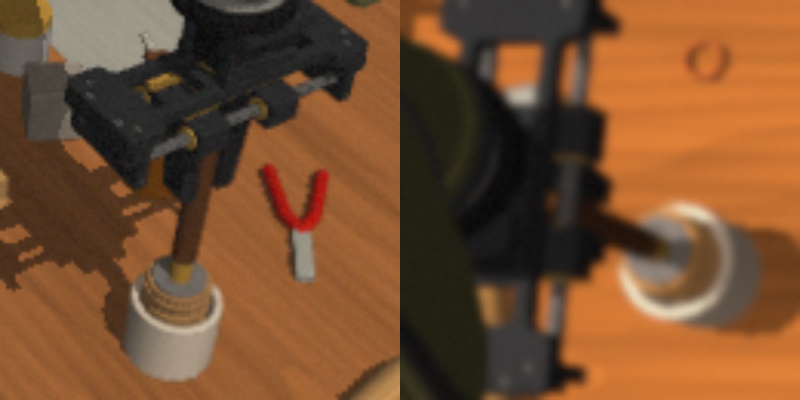

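Call:
send_rows --series '[{"delta_pos": [0.1, 0, 0.7], "turn": 0, "jaw": 1}, {"delta_pos": [0.1, 0, 1.4], "turn": 0, "jaw": 1}, {"delta_pos": [0.1, 0, 1.4], "turn": 0, "jaw": 1}, {"delta_pos": [0.1, 0, 1.4], "turn": 0, "jaw": 1}]'

```text
clock: 17.67
tool_pos: [0.5367, 0.3476, 0.1665]
eef_rot: [1.0, -0.0, -0.0, 0.0]
contact_force: [-0.5, 0.1, -0.8]
opening: 0.195
```

```bash
python3 -c "
from h import *
go(.5365,.346,.1640,0)"
```

```text
delta cm [-0.02  0.16  0.25] turn -0.0 | pos [0.5367 0.3476 0.1665] yaw -0.05 tilt [-0.0003 -0.0005] clk 17.6667 open 17.1 F [-0.5  0.1 -0.8]
```

Lower another 2.5 mm, watch force, then open.

Call:
send_rows --series '[{"delta_pos": [0, 0.1, 0.2], "turn": 0, "jaw": 1}, {"delta_pos": [0, 0.1, 0.2], "turn": 0, "jaw": 1}, {"delta_pos": [0, 0.1, 0.2], "turn": 0, "jaw": 1}]'

```text
clock: 17.92
tool_pos: [0.5369, 0.3467, 0.1648]
eef_rot: [1.0, -0.0, 0.0, 0.0]
contact_force: [0.8, -0.0, -0.3]
opening: 0.192
```

Call:
send_rows --series '[{"delta_pos": [0, 0, 0], "turn": 0, "jaw": 0.7}, {"delta_pos": [0, 0, 0], "turn": 0, "jaw": 0.6}, {"delta_pos": [0, 0, 0], "turn": 0, "jaw": 0.4}, {"delta_pos": [0, 0, 0], "turn": 0, "jaw": 0.3}, {"delta_pos": [0, 0, 0], "turn": 0, "jaw": 0.3}, {"delta_pos": [0, 0, 0], "turn": 0, "jaw": 0.3}, {"delta_pos": [0, 0, 0], "turn": 0, "jaw": 0.3}, {"delta_pos": [0, 0, 0], "turn": 0, "jaw": 0.3}]'

```text
clock: 18.58
tool_pos: [0.5368, 0.3468, 0.1647]
eef_rot: [1.0, -0.0, 0.0, 0.0]
contact_force: [-0.1, -0.9, 0.3]
opening: 0.702
```

```bash
python3 -c "
from h import *
go(.5365,.346,.1640,0)
for n in('scene','top'):cv2.imwrite(f'pics/{n}14.png',vision.snapshot(n))
a=cv2.imread('pics/scene14.png')[170:300,370:500]; b=cv2.imread('pics/top14.png')[160:260,100:200]
cv2.imwrite('pics/b14.png',np.hstack([cv2.resize(a,(400,400)),cv2.resize(b,(400,400))]))
"
```

```text
delta cm [-0.03  0.08  0.07] turn -0.0 | pos [0.5368 0.3468 0.1647] yaw -0.04 tilt [ 0. -0.] clk 18.5833 open 61.8 F [-0.1 -0.9  0.3]
```

View pics/b14.png

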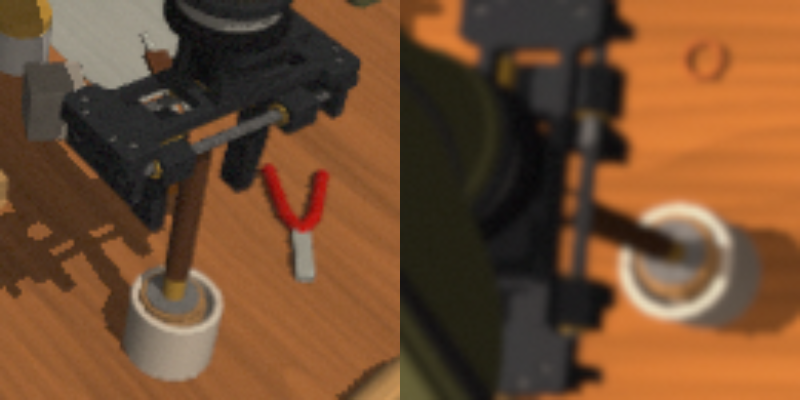

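Call:
send_rows --series '[{"delta_pos": [0, 0, -3], "turn": 0, "jaw": 0.2}, {"delta_pos": [0, 0, -6], "turn": 0, "jaw": 0}, {"delta_pos": [0, 0, -9], "turn": 0, "jaw": 0}, {"delta_pos": [0, 2, -10], "turn": 0, "jaw": 0}, {"delta_pos": [-2, 6, -10], "turn": 0, "jaw": 0}, {"delta_pos": [-4, 9, -10], "turn": 0, "jaw": 0}, {"delta_pos": [-6, 12, -10], "turn": 0, "jaw": 0}, {"delta_pos": [-10, 14.8, -9], "turn": 0, "jaw": 0}]'

```text
clock: 19.35
tool_pos: [0.4451, 0.2011, 0.2573]
eef_rot: [1.0, -0.003, 0.002, -0.0]
contact_force: [0.9, 0.1, -0.1]
opening: 0.999
```

```bash
cat > look.py <<'E'
from h import *
import sys
k=sys.argv[1]; labs=sys.argv[2].split(",") if len(sys.argv)>2 and sys.argv[2] else []
for n in('scene','top'):cv2.imwrite(f'pics/{n}{k}.png',vision.snapshot(n))
for l in labs:
    ms=masks(l)
    for n in ms: print(l,n,"fit1",fit(l,{n:ms[n]}),"n",int(ms[n][0].sum()))
    if ms: print(l,"both",fit(l,ms))
a=cv2.imread(f'pics/scene{k}.png')[100:310,240:450]; b=cv2.imread(f'pics/top{k}.png')[160:300,120:500]
a=cv2.resize(a,(420,420)); b=cv2.resize(b,(760,280))
cv2.imwrite(f'pics/v{k}.png',a); cv2.imwrite(f'pics/w{k}.png',b)
go(.433,.1963,.047,0)
E
python3 look.py 15 jar,brush 2>&1 | tail -8; python3 look.py 15 jar,stone,tin
```

```text
Traceback (most recent call last):
  File "look.py", line 7, in <module>
    for n in ms: print(l,n,"fit1",fit(l,{n:ms[n]}),"n",int(ms[n][0].sum()))
                                  ~~~^^^^^^^^^^^^^
  File "h.py", line 38, in fit
    rr=ms[n][0]; v,u=np.nonzero(rr); x0=onz(n,(u.mean(),v.mean()),z+M[lab][:,2].max()/2)[:2]
                                                                    ~^^^^^
KeyError: 'brush'
jar scene fit1 ([np.float64(0.4318), np.float64(0.1957), 10.8], np.float64(0.093)) n 515
jar top fit1 ([np.float64(0.4307), np.float64(0.1944), 13.1], np.float64(0.222)) n 407
jar both ([np.float64(0.4315), np.float64(0.1953), 0.2], np.float64(0.32))
stone scene fit1 ([np.float64(0.4638), np.float64(0.0927), -28.9], np.float64(0.067)) n 515
stone top fit1 ([np.float64(0.4636), np.float64(0.0951), -25.5], np.float64(0.074)) n 499
stone both ([np.float64(0.4643), np.float64(0.0945), -28.2], np.float64(0.161))
tin scene fit1 ([np.float64(0.4363), np.float64(-0.0001), -2.3], np.float64(0.116)) n 428
tin top fit1 ([np.float64(0.4353), np.float64(0.0022), 12.7], np.float64(0.048)) n 485
tin both ([np.float64(0.4359), np.float64(0.0018), 4.8], np.float64(0.181))
delta cm [-1.06  0.76 20.93] turn -0.0 | pos [0.4435 0.2039 0.2563] yaw -0.03 tilt [0.0002 0.0002] clk 20.05 open 88.1 F [-0.6 -0.5  0.1]
```

View pics/scene15.png

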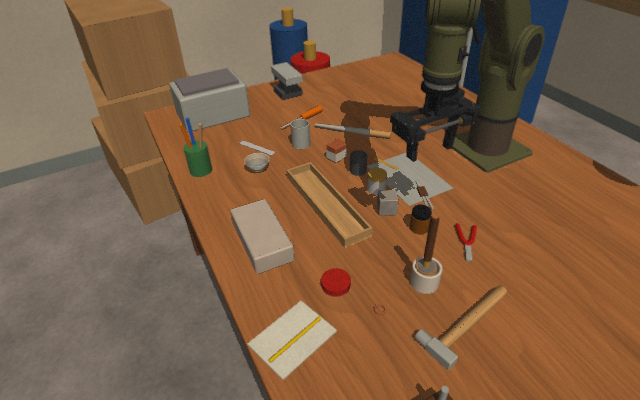

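Call:
send_rows --series '[{"delta_pos": [-1.1, 0.8, 2], "turn": 0, "jaw": 0}, {"delta_pos": [-1.1, 0.8, 6], "turn": 0, "jaw": 0}, {"delta_pos": [-1.1, 0.8, 10], "turn": 0, "jaw": 0}, {"delta_pos": [-1.1, 0.8, 14], "turn": 0, "jaw": 0}, {"delta_pos": [-1.1, 0.8, 17], "turn": 0, "jaw": 0}, {"delta_pos": [-1.1, 0.8, 20], "turn": 0, "jaw": 0}, {"delta_pos": [-1.1, 0.8, 21], "turn": 0, "jaw": 0}, {"delta_pos": [-1.1, 0.8, 21], "turn": 0, "jaw": 0.2}]'

```text
clock: 20.72
tool_pos: [0.4311, 0.1954, 0.0438]
eef_rot: [1.0, 0.0, -0.002, 0.001]
contact_force: [-1.2, 0.1, 1.1]
opening: 0.948
```

Call:
send_rows --series '[{"delta_pos": [0, 0, 0], "turn": 0, "jaw": 0.7}, {"delta_pos": [0, 0, 0], "turn": 0, "jaw": 0.7}, {"delta_pos": [0, 0, 0], "turn": 0, "jaw": 0.7}, {"delta_pos": [0, 0, 0], "turn": 0, "jaw": 0.7}, {"delta_pos": [0, 0, 0], "turn": 0, "jaw": 0.7}, {"delta_pos": [0, 0, 0], "turn": 0, "jaw": 0.7}, {"delta_pos": [0, 0, 0], "turn": 0, "jaw": 0.7}]'

```text
clock: 21.3
tool_pos: [0.4324, 0.1955, 0.0472]
eef_rot: [1.0, -0.0, 0.0, -0.0]
contact_force: [-1.7, -0.2, 7.0]
opening: 0.553
```

```bash
python3 look.py 16 ""
```

```text
delta cm [ 0.06 -0.07  0.02] turn -0.1 | pos [0.4324 0.1956 0.0472] yaw -0.05 tilt [0.0009 0.0004] clk 21.4 open 49.4 F [-2.2 -0.3  6.8]
```

View pics/v16.png

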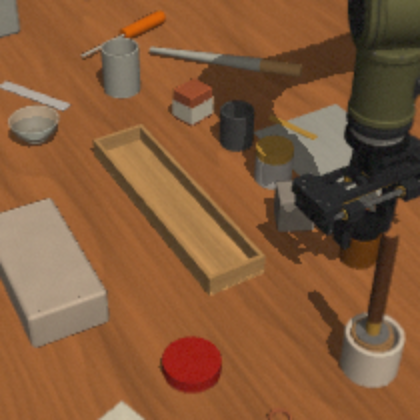

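Call:
send_rows --series '[{"delta_pos": [0, 0, -3], "turn": 0, "jaw": 0.7}, {"delta_pos": [0, 0, -6], "turn": 0, "jaw": 0.7}, {"delta_pos": [2, 1, -8], "turn": 0, "jaw": 0.7}, {"delta_pos": [6, 3, -8], "turn": 0, "jaw": 0.7}, {"delta_pos": [10, 4.5, -8], "turn": 0, "jaw": 0.7}, {"delta_pos": [13, 6, -8], "turn": 0, "jaw": 0.7}, {"delta_pos": [16, 7, -8], "turn": 0, "jaw": 0.7}, {"delta_pos": [16.5, 7, -8], "turn": 0, "jaw": 0.7}]'

```text
clock: 22.07
tool_pos: [0.6033, 0.1195, 0.1262]
eef_rot: [1.0, -0.005, 0.003, 0.001]
contact_force: [0.4, -1.5, -3.1]
opening: 0.558
```

Call:
send_rows --series '[{"delta_pos": [0, 0, 0], "turn": 0, "jaw": 0.7}, {"delta_pos": [0, 0, 0], "turn": 0, "jaw": 0.7}, {"delta_pos": [0, 0, 0], "turn": 0, "jaw": 0.7}]'

```text
clock: 22.32
tool_pos: [0.5952, 0.1263, 0.1261]
eef_rot: [1.0, 0.001, -0.001, 0.0]
contact_force: [-0.2, 0.2, -2.1]
opening: 0.558
```

```bash
python3 look.py 17 ""; python3 - <<'E'
from h import *
go(.598,.125,.0545,0)
for n in ("scene","top"):
    vision.snapshot(n)
    L=nets.trace(n,"jar")
    if L: v,u=np.nonzero(L[0]["region"]);print(n,L[0]["score"],u.min(),u.max(),v.min(),v.max())
    t=r.get_state()["tool_pos"]; q=proj(n,circ(.05,.062)+[t[0],t[1],t[2]-.0472]);print(q.min(0),q.max(0))
E
```

```text
delta cm [-16.23  -7.02   7.96] turn 0.1 | pos [0.5956 0.1264 0.1263] yaw 0.11 tilt [-0.0016 -0.0002] clk 22.4167 open 49.0 F [-0.4 -0.  -2.3]
delta cm [0.26 0.14 7.18] turn 0.1 | pos [0.5956 0.1264 0.1263] yaw 0.11 tilt [-0.0016 -0.0002] clk 22.4167 open 49.0 F [-0.4 -0.  -2.3]
scene 0.88 344 363 186 216
[341.46238215 184.08994985] [362.56530011 216.86188927]
[248.67308469 177.81365915] [276.08072484 207.17313824]
```

View pics/v17.png

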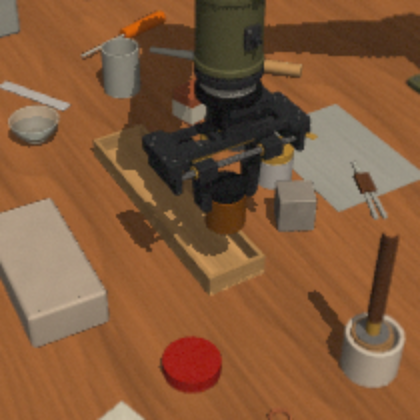

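View pics/w17.png

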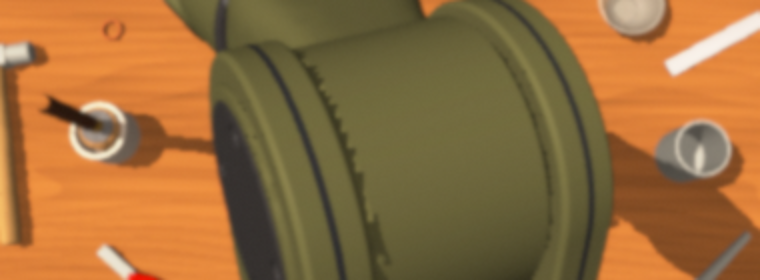

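Call:
send_rows --series '[{"delta_pos": [0.2, 0.1, 2], "turn": 0, "jaw": 0.7}, {"delta_pos": [0.2, 0.1, 4], "turn": 0, "jaw": 0.7}, {"delta_pos": [0.2, 0.1, 5.5], "turn": 0, "jaw": 0.7}, {"delta_pos": [0.2, 0.1, 6.5], "turn": 0, "jaw": 0.7}, {"delta_pos": [0.2, 0.1, 6.9], "turn": 0, "jaw": 0.7}, {"delta_pos": [0.2, 0.1, 6.9], "turn": 0, "jaw": 0.7}, {"delta_pos": [0.2, 0.1, 6.9], "turn": 0, "jaw": 0.7}]'

```text
clock: 23.2
tool_pos: [0.5996, 0.1247, 0.0579]
eef_rot: [1.0, -0.0, 0.0, -0.0]
contact_force: [-0.0, -0.3, -2.0]
opening: 0.56
```

```bash
python3 look.py 18 ""; python3 -c "
from h import *
go(.598,.13,.0545,0)"
```

```text
delta cm [-16.7   -7.15   1.11] turn -0.0 | pos [0.5999 0.1247 0.0584] yaw -0.04 tilt [0.0018 0.0006] clk 23.3 open 49.0 F [ 0.8  0.5 -1.8]
delta cm [-0.19 -0.53  0.39] turn -0.0 | pos [0.5999 0.1247 0.0584] yaw -0.04 tilt [0.0018 0.0006] clk 23.3 open 49.0 F [ 0.8  0.5 -1.8]
```

View pics/v18.png

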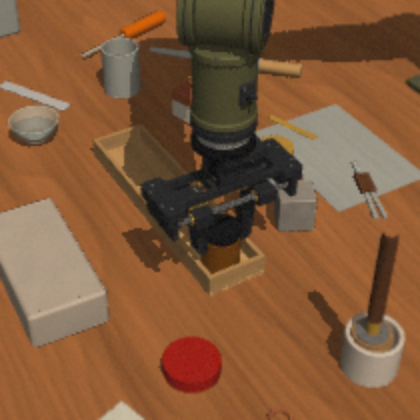

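Call:
send_rows --series '[{"delta_pos": [-0.1, -0.4, 0], "turn": 0, "jaw": 0.7}, {"delta_pos": [-0.1, -0.4, 0], "turn": 0, "jaw": 0.7}, {"delta_pos": [-0.1, -0.4, 0.2], "turn": 0, "jaw": 0.7}, {"delta_pos": [-0.1, -0.4, 0.4], "turn": 0, "jaw": 0.7}, {"delta_pos": [-0.1, -0.4, 0.4], "turn": 0, "jaw": 0.7}]'

```text
clock: 23.72
tool_pos: [0.5984, 0.1284, 0.0534]
eef_rot: [1.0, -0.0, 0.0, -0.0]
contact_force: [0.4, 0.3, -1.9]
opening: 0.559
```

Call:
send_rows --series '[{"delta_pos": [0, -0.1, 0.1], "turn": 0, "jaw": 0.7}, {"delta_pos": [0, -0.2, 0.1], "turn": 0, "jaw": 0.7}, {"delta_pos": [0, -0.2, 0.1], "turn": 0, "jaw": 0.7}]'

```text
clock: 23.97
tool_pos: [0.5984, 0.1285, 0.0533]
eef_rot: [1.0, -0.001, 0.0, 0.002]
contact_force: [-1.8, -3.9, 6.5]
opening: 0.557
```

Call:
send_rows --series '[{"delta_pos": [0, 0.2, -0.1], "turn": 0, "jaw": 0.3}, {"delta_pos": [0, 0.2, -0.1], "turn": 0, "jaw": 0.2}, {"delta_pos": [0, 0.2, -0.1], "turn": 0, "jaw": 0.15}, {"delta_pos": [0, 0.2, -0.1], "turn": 0, "jaw": 0.15}, {"delta_pos": [0, 0.2, -0.1], "turn": 0, "jaw": 0.15}, {"delta_pos": [0, 0.2, -0.1], "turn": 0, "jaw": 0.15}, {"delta_pos": [0, 0.2, -2], "turn": 0, "jaw": 0.1}, {"delta_pos": [0, 0.2, -5], "turn": 0, "jaw": 0}]'

```text
clock: 24.63
tool_pos: [0.596, 0.1277, 0.1001]
eef_rot: [1.0, -0.0, -0.003, 0.001]
contact_force: [0.1, 0.2, -0.3]
opening: 0.954
```

```bash
python3 -c "
from h import *
go(.464,.0948,.13,-28.2)"
```

```text
delta cm [-13.22   3.3   -2.9 ] turn 28.2 | pos [0.596  0.1277 0.1001] yaw -0.0 tilt [-0.0061 -0.002 ] clk 24.6333 open 83.9 F [ 0.1  0.2 -0.3]
```

Call:
send_rows --series '[{"delta_pos": [0, 0, -2], "turn": 5, "jaw": 0}, {"delta_pos": [-3, 1, -3], "turn": 10, "jaw": 0}, {"delta_pos": [-6, 1.5, -3], "turn": 15, "jaw": 0}, {"delta_pos": [-9, 2, -3], "turn": 20, "jaw": 0}, {"delta_pos": [-12, 3, -3], "turn": 25, "jaw": 0}, {"delta_pos": [-13.2, 3.3, -3], "turn": 28, "jaw": 0}, {"delta_pos": [-13.2, 3.3, -3], "turn": 28, "jaw": 0}, {"delta_pos": [-13.2, 3.3, -3], "turn": 28, "jaw": 0}]'

```text
clock: 25.3
tool_pos: [0.4666, 0.0959, 0.1326]
eef_rot: [0.97, -0.241, 0.0, -0.0]
contact_force: [1.2, 0.5, 0.4]
opening: 1.002
```

```bash
python3 look.py 19 "stone,jar"; python3 -c "
from h import *
go(.464,.0945,.040,-28.2)"
```

```text
stone scene fit1 ([np.float64(0.4654), np.float64(0.0946), -29.5], np.float64(0.074)) n 499
stone both ([np.float64(0.4654), np.float64(0.0946), -29.5], np.float64(0.074))
jar scene fit1 ([np.float64(0.5906), np.float64(0.1179), -1.9], np.float64(0.29)) n 397
jar top fit1 ([np.float64(0.6008), np.float64(0.1297), 7.2], np.float64(0.474)) n 266
jar both ([np.float64(0.5997), np.float64(0.1287), 23.8], np.float64(0.791))
delta cm [-7.74 -7.26  8.52] turn -28.0 | pos [0.4672 0.0958 0.1322] yaw -28.03 tilt [0.0009 0.0007] clk 25.6 open 88.1 F [ 0.4  0.1 -0.3]
delta cm [-0.22  0.27  9.22] turn 0.2 | pos [0.4672 0.0958 0.1322] yaw -28.03 tilt [0.0009 0.0007] clk 25.6 open 88.1 F [ 0.4  0.1 -0.3]
```

View pics/v19.png

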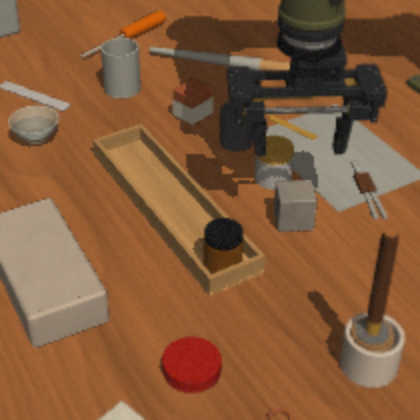

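Call:
send_rows --series '[{"delta_pos": [-0.2, 0.2, 2], "turn": 0.5, "jaw": 0}, {"delta_pos": [-0.2, 0.2, 4.5], "turn": 0.5, "jaw": 0}, {"delta_pos": [-0.2, 0.2, 7], "turn": 0.5, "jaw": 0}, {"delta_pos": [-0.2, 0.2, 8.5], "turn": 0.5, "jaw": 0}, {"delta_pos": [-0.2, 0.2, 9.2], "turn": 0.5, "jaw": 0}, {"delta_pos": [-0.2, 0.2, 9.2], "turn": 0.5, "jaw": 0}, {"delta_pos": [-0.2, 0.2, 9.2], "turn": 0.5, "jaw": 0.2}, {"delta_pos": [-0.2, 0.2, 9.2], "turn": 0.5, "jaw": 0.3}]'

```text
clock: 26.27
tool_pos: [0.4641, 0.0948, 0.0411]
eef_rot: [0.969, -0.247, 0.001, -0.0]
contact_force: [-0.1, 0.1, 0.6]
opening: 0.873
```

Call:
send_rows --series '[{"delta_pos": [0, 0, 0], "turn": 0, "jaw": 0.7}, {"delta_pos": [0, 0, 0], "turn": 0, "jaw": 0.7}, {"delta_pos": [0, 0, 0], "turn": 0, "jaw": 0.7}, {"delta_pos": [0, 0, 0], "turn": 0, "jaw": 0.7}, {"delta_pos": [0, 0, 0], "turn": 0, "jaw": 0.7}, {"delta_pos": [0, 0, 0], "turn": 0, "jaw": 0.7}]'

```text
clock: 26.77
tool_pos: [0.4639, 0.0946, 0.0408]
eef_rot: [0.969, -0.247, 0.001, -0.0]
contact_force: [0.4, -0.7, 5.4]
opening: 0.564
```

```bash
python3 -c "
from h import *
go(.5985,.0745,.13,0)"
```

```text
delta cm [12.79 -4.68 -8.9 ] turn -28.6 | pos [0.4639 0.0946 0.0408] yaw -28.55 tilt [0.0011 0.    ] clk 26.7667 open 49.6 F [ 0.4 -0.7  5.4]
```

Call:
send_rows --series '[{"delta_pos": [0, 0, -3], "turn": 0, "jaw": 0.7}, {"delta_pos": [0, 0, -6], "turn": 0, "jaw": 0.7}, {"delta_pos": [2, -0.7, -8.5], "turn": -5, "jaw": 0.7}, {"delta_pos": [5, -1.8, -8.9], "turn": -11, "jaw": 0.7}, {"delta_pos": [8, -2.9, -8.9], "turn": -17, "jaw": 0.7}, {"delta_pos": [11, -4, -8.9], "turn": -23, "jaw": 0.7}, {"delta_pos": [12.8, -4.7, -8.9], "turn": -28.6, "jaw": 0.7}, {"delta_pos": [12.8, -4.7, -8.9], "turn": -28.6, "jaw": 0.7}]'

```text
clock: 27.43
tool_pos: [0.6027, 0.0727, 0.1289]
eef_rot: [1.0, -0.0, 0.002, -0.0]
contact_force: [0.6, 0.2, -2.2]
opening: 0.567
```

Call:
send_rows --series '[{"delta_pos": [0, 0, 0], "turn": 0, "jaw": 0.7}, {"delta_pos": [0, 0, 0], "turn": 0, "jaw": 0.7}]'

```text
clock: 27.6
tool_pos: [0.5967, 0.0749, 0.1287]
eef_rot: [1.0, 0.0, -0.001, 0.0]
contact_force: [-0.8, -0.0, -2.4]
opening: 0.564
```

```bash
python3 look.py 20 ""; python3 - <<'E'
from h import *
go(.5985,.0745,.052,0)
n="scene"; vision.snapshot(n)
L=nets.trace(n,"stone")
if L: v,u=np.nonzero(L[0]["region"]);print(n,L[0]["score"],u.min(),u.max(),v.min(),v.max())
t=r.get_state()["tool_pos"]; q=proj(n,box(.05,.046,.054)+[t[0],t[1],t[2]-.0408]);print(q.min(0),q.max(0))
E
```

```text
delta cm [-16.33 -12.15   8.23] turn 0.1 | pos [0.5967 0.0752 0.1291] yaw 0.12 tilt [-0.0021 -0.0007] clk 27.7 open 49.6 F [ 0.5  0.4 -2.7]
delta cm [0.2  0.07 7.71] turn 0.1 | pos [0.5967 0.0752 0.1291] yaw 0.12 tilt [-0.0021 -0.0007] clk 27.7 open 49.6 F [ 0.5  0.4 -2.7]
scene 0.6 329 355 173 203
[327.64089713 171.28312293] [354.5743469  204.25790475]
```

View pics/v20.png

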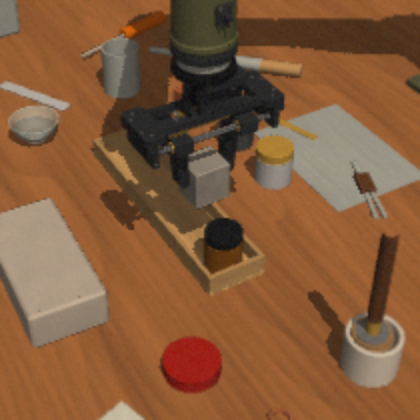

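Call:
send_rows --series '[{"delta_pos": [0.1, 0, 2], "turn": 0, "jaw": 0.7}, {"delta_pos": [0.1, 0, 4], "turn": 0, "jaw": 0.7}, {"delta_pos": [0.1, 0, 6], "turn": 0, "jaw": 0.7}, {"delta_pos": [0.1, 0, 7.4], "turn": 0, "jaw": 0.7}, {"delta_pos": [0.1, 0, 7.9], "turn": 0, "jaw": 0.7}, {"delta_pos": [0.1, 0, 7.9], "turn": 0, "jaw": 0.7}, {"delta_pos": [0.1, 0, 7.9], "turn": 0, "jaw": 0.7}]'

```text
clock: 28.38
tool_pos: [0.5995, 0.0752, 0.0508]
eef_rot: [1.0, 0.001, 0.0, -0.0]
contact_force: [-0.5, 0.1, -1.0]
opening: 0.567
```

Call:
send_rows --series '[{"delta_pos": [0, -0.3, 0], "turn": 0, "jaw": 0.7}, {"delta_pos": [0, -0.5, 0], "turn": 0, "jaw": 0.7}, {"delta_pos": [0, -0.5, 0], "turn": 0, "jaw": 0.7}]'

```text
clock: 28.63
tool_pos: [0.6, 0.0804, 0.0514]
eef_rot: [1.0, 0.001, 0.001, -0.0]
contact_force: [0.1, 0.2, -0.9]
opening: 0.561
```

Call:
send_rows --series '[{"delta_pos": [-0.1, -0.2, 0], "turn": 0, "jaw": 0.7}, {"delta_pos": [-0.1, -0.2, 0.2], "turn": 0, "jaw": 0.7}, {"delta_pos": [-0.1, -0.2, 0.4], "turn": 0, "jaw": 0.7}, {"delta_pos": [-0.1, -0.2, 0.45], "turn": 0, "jaw": 0.7}]'

```text
clock: 28.97
tool_pos: [0.5986, 0.0813, 0.0468]
eef_rot: [1.0, 0.0, 0.0, 0.001]
contact_force: [-2.0, -3.5, 13.2]
opening: 0.567
```

Call:
send_rows --series '[{"delta_pos": [0, 0.2, -0.1], "turn": 0, "jaw": 0.3}, {"delta_pos": [0, 0.2, -0.1], "turn": 0, "jaw": 0.2}, {"delta_pos": [0, 0.2, -0.1], "turn": 0, "jaw": 0.15}, {"delta_pos": [0, 0.2, -0.1], "turn": 0, "jaw": 0.15}, {"delta_pos": [0, 0.2, -0.1], "turn": 0, "jaw": 0.15}, {"delta_pos": [0, 0.2, -0.1], "turn": 0, "jaw": 0.15}, {"delta_pos": [0, 0.2, -2], "turn": 0, "jaw": 0.1}, {"delta_pos": [0, 0.2, -5], "turn": 0, "jaw": 0}]'

```text
clock: 29.63
tool_pos: [0.5961, 0.0793, 0.0937]
eef_rot: [1.0, 0.001, -0.003, 0.001]
contact_force: [-0.0, -0.3, 0.6]
opening: 0.954
```

```bash
python3 -c "
from h import *
go(.436,.0015,.12,0)"
```

```text
delta cm [-16.04   7.76  -2.52] turn 0.1 | pos [0.5961 0.0793 0.0937] yaw 0.1 tilt [-0.0061 -0.0015] clk 29.6333 open 84.0 F [-0.  -0.3  0.6]
```

Call:
send_rows --series '[{"delta_pos": [0, 0, -2.5], "turn": 0, "jaw": 0}, {"delta_pos": [-4, 2, -2.5], "turn": 0, "jaw": 0}, {"delta_pos": [-8, 4, -2.5], "turn": 0, "jaw": 0}, {"delta_pos": [-11, 6, -2.5], "turn": 0, "jaw": 0}, {"delta_pos": [-14, 7.5, -2.5], "turn": 0, "jaw": 0}, {"delta_pos": [-16, 7.8, -2.5], "turn": 0, "jaw": 0}, {"delta_pos": [-16, 7.8, -2.5], "turn": 0, "jaw": 0}, {"delta_pos": [-16, 7.8, -2.5], "turn": 0, "jaw": 0}]'

```text
clock: 30.3
tool_pos: [0.438, 0.0016, 0.1211]
eef_rot: [1.0, 0.001, -0.0, 0.0]
contact_force: [0.2, -0.7, 0.0]
opening: 0.998
```

```bash
python3 look.py 21 "tin,flask,bar"; python3 -c "
from h import *
go(.436,.0015,.042,0)"
```

```text
tin scene fit1 ([np.float64(0.4376), np.float64(0.0022), 6.8], np.float64(0.051)) n 462
tin both ([np.float64(0.4376), np.float64(0.0022), 6.8], np.float64(0.051))
flask scene fit1 ([np.float64(0.4326), np.float64(-0.1093), 24.7], np.float64(0.536)) n 193
flask top fit1 ([np.float64(0.5905), np.float64(0.0828), 12.7], np.float64(0.163)) n 543
flask both ([np.float64(0.5905), np.float64(0.0828), 12.7], np.float64(1.163))
bar scene fit1 ([np.float64(0.4589), np.float64(-0.194), 19.4], np.float64(0.086)) n 398
bar both ([np.float64(0.4589), np.float64(-0.194), 19.4], np.float64(0.086))
delta cm [ -0.59 -19.44   7.38] turn 0.1 | pos [0.439  0.0019 0.1207] yaw 0.07 tilt [0.0006 0.0003] clk 30.7 open 87.9 F [-0.1  0.2 -0.2]
delta cm [-0.31  0.04  7.87] turn 0.1 | pos [0.439  0.0019 0.1207] yaw 0.07 tilt [0.0006 0.0003] clk 30.7 open 87.9 F [-0.1  0.2 -0.2]
```

View pics/v21.png

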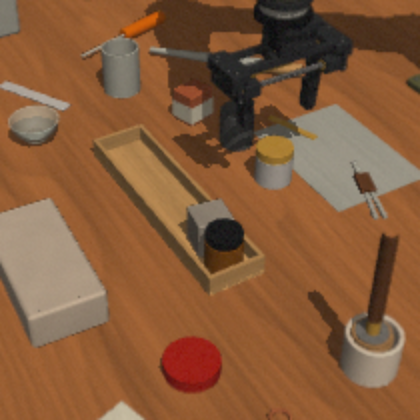

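Call:
send_rows --series '[{"delta_pos": [-0.2, 0, 2], "turn": 0, "jaw": 0}, {"delta_pos": [-0.2, 0, 4], "turn": 0, "jaw": 0}, {"delta_pos": [-0.2, 0, 6], "turn": 0, "jaw": 0}, {"delta_pos": [-0.2, 0, 7.3], "turn": 0, "jaw": 0}, {"delta_pos": [-0.2, 0, 7.8], "turn": 0, "jaw": 0}, {"delta_pos": [-0.2, 0, 7.8], "turn": 0, "jaw": 0}, {"delta_pos": [-0.2, 0, 7.8], "turn": 0, "jaw": 0.2}, {"delta_pos": [-0.2, 0, 7.8], "turn": 0, "jaw": 0.3}]'

```text
clock: 31.37
tool_pos: [0.4366, 0.0019, 0.0422]
eef_rot: [1.0, 0.001, -0.0, -0.0]
contact_force: [0.7, 0.7, -0.2]
opening: 0.877
```

Call:
send_rows --series '[{"delta_pos": [0, 0, 0], "turn": 0, "jaw": 0.7}, {"delta_pos": [0, 0, 0], "turn": 0, "jaw": 0.7}, {"delta_pos": [0, 0, 0], "turn": 0, "jaw": 0.7}, {"delta_pos": [0, 0, 0], "turn": 0, "jaw": 0.7}, {"delta_pos": [0, 0, 0], "turn": 0, "jaw": 0.7}, {"delta_pos": [0, 0, 0], "turn": 0, "jaw": 0.7}]'

```text
clock: 31.87
tool_pos: [0.4367, 0.0016, 0.043]
eef_rot: [1.0, 0.0, 0.0, 0.0]
contact_force: [0.2, -0.0, 2.0]
opening: 0.607
```

```bash
python3 -c "
from h import *
go(.598,.025,.13,0)"
```

```text
delta cm [16.14 -2.32 -8.69] turn 0.1 | pos [0.4367 0.0016 0.043 ] yaw 0.05 tilt [ 0.0006 -0.0001] clk 31.8667 open 53.4 F [ 0.2 -0.   2. ]
```

Call:
send_rows --series '[{"delta_pos": [0, 0, -3], "turn": 0, "jaw": 0.7}, {"delta_pos": [0, 0, -6], "turn": 0, "jaw": 0.7}, {"delta_pos": [3, -0.5, -8.5], "turn": 0, "jaw": 0.7}, {"delta_pos": [6, -1, -8.7], "turn": 0, "jaw": 0.7}, {"delta_pos": [10, -1.6, -8.7], "turn": 0, "jaw": 0.7}, {"delta_pos": [13.5, -2.1, -8.7], "turn": 0, "jaw": 0.7}, {"delta_pos": [16.1, -2.3, -8.7], "turn": 0, "jaw": 0.7}, {"delta_pos": [16.1, -2.3, -8.7], "turn": 0, "jaw": 0.7}]'

```text
clock: 32.53
tool_pos: [0.6043, 0.0255, 0.1306]
eef_rot: [1.0, -0.001, 0.004, -0.002]
contact_force: [0.5, -0.0, -0.4]
opening: 0.608
```

Call:
send_rows --series '[{"delta_pos": [0, 0, 0], "turn": 0, "jaw": 0.7}, {"delta_pos": [0, 0, 0], "turn": 0, "jaw": 0.7}]'

```text
clock: 32.7
tool_pos: [0.5955, 0.0244, 0.129]
eef_rot: [1.0, 0.001, -0.002, 0.001]
contact_force: [-0.5, -0.9, -1.1]
opening: 0.604
```

```bash
python3 look.py 22 ""; python3 - <<'E'
from h import *
n="scene"; vision.snapshot(n)
go(.598,.0245,.053,0)
L=nets.trace(n,"tin")
if L: v,u=np.nonzero(L[0]["region"]);print(n,L[0]["score"],u.min(),u.max(),v.min(),v.max())
t=r.get_state()["tool_pos"]; q=proj(n,M["tin"]+[t[0],t[1],t[2]-.0430]);print(q.min(0),q.max(0))
E
```

```text
delta cm [-16.17 -17.23   8.26] turn 0.1 | pos [0.5954 0.0244 0.1293] yaw 0.13 tilt [-0.0029 -0.0012] clk 32.8 open 53.4 F [ 0.3 -0.6 -1.8]
delta cm [ 0.25 -0.01  7.65] turn 0.1 | pos [0.5957 0.0245 0.1295] yaw 0.13 tilt [-0.0023 -0.0011] clk 32.85 open 53.3 F [-0.1 -0.6 -1.3]
scene 0.7 322 343 164 192
[320.8643946  161.68949196] [342.11540797 192.22092542]
```

View pics/v22.png

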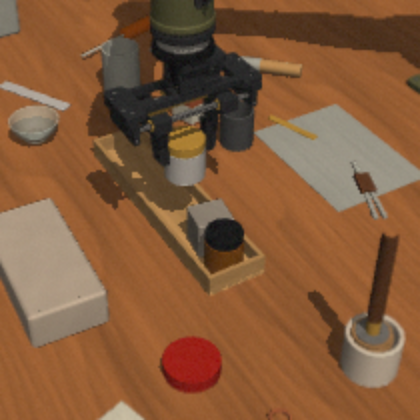

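Lower to 4 mm above the floor, then slide toward the stone.

Call:
send_rows --series '[{"delta_pos": [0.1, 0, 2], "turn": 0, "jaw": 0.7}, {"delta_pos": [0.1, 0, 4], "turn": 0, "jaw": 0.7}, {"delta_pos": [0.1, 0, 6], "turn": 0, "jaw": 0.7}, {"delta_pos": [0.1, 0, 7.2], "turn": 0, "jaw": 0.7}, {"delta_pos": [0.1, 0, 7.7], "turn": 0, "jaw": 0.7}, {"delta_pos": [0.1, 0, 7.7], "turn": 0, "jaw": 0.7}, {"delta_pos": [0.1, 0, 7.7], "turn": 0, "jaw": 0.7}]'

```text
clock: 33.48
tool_pos: [0.5987, 0.0251, 0.0534]
eef_rot: [1.0, 0.001, 0.0, -0.0]
contact_force: [0.3, -0.3, -1.8]
opening: 0.603
```

Call:
send_rows --series '[{"delta_pos": [0, -0.3, 0], "turn": 0, "jaw": 0.7}, {"delta_pos": [0, -0.6, 0], "turn": 0, "jaw": 0.7}, {"delta_pos": [0, -0.6, 0], "turn": 0, "jaw": 0.7}, {"delta_pos": [0, -0.7, 0], "turn": 0, "jaw": 0.7}]'

```text
clock: 33.82
tool_pos: [0.599, 0.0307, 0.0535]
eef_rot: [1.0, 0.0, 0.001, 0.001]
contact_force: [1.1, -4.2, 1.1]
opening: 0.604
```

Call:
send_rows --series '[{"delta_pos": [-0.1, 0.1, 0.2], "turn": 0, "jaw": 0.7}, {"delta_pos": [-0.1, 0.1, 0.4], "turn": 0, "jaw": 0.7}, {"delta_pos": [-0.1, 0, 0.45], "turn": 0, "jaw": 0.7}]'

```text
clock: 34.07
tool_pos: [0.5973, 0.031, 0.049]
eef_rot: [1.0, 0.0, 0.0, 0.001]
contact_force: [-2.8, -4.5, 13.3]
opening: 0.604
```

Call:
send_rows --series '[{"delta_pos": [0, 0.1, 0], "turn": 0, "jaw": 0.3}, {"delta_pos": [0, 0.1, 0], "turn": 0, "jaw": 0.2}, {"delta_pos": [0, 0.1, 0], "turn": 0, "jaw": 0.15}, {"delta_pos": [0, 0.1, 0], "turn": 0, "jaw": 0.15}, {"delta_pos": [0, 0.1, 0], "turn": 0, "jaw": 0.15}, {"delta_pos": [0, 0.1, 0], "turn": 0, "jaw": 0.15}, {"delta_pos": [0, 0.1, -2], "turn": 0, "jaw": 0.1}, {"delta_pos": [0, 0.1, -5], "turn": 0, "jaw": 0}]'

```text
clock: 34.73
tool_pos: [0.5953, 0.0303, 0.0963]
eef_rot: [1.0, 0.001, -0.003, 0.0]
contact_force: [0.5, 0.4, 0.5]
opening: 0.953
```

```bash
python3 -c "
from h import *
go(.435,-.1022,.12,0)"
```

```text
delta cm [-16.07  13.23  -2.26] turn 0.1 | pos [0.5953 0.0303 0.0963] yaw 0.09 tilt [-0.0058 -0.001 ] clk 34.7333 open 83.9 F [0.5 0.4 0.5]
```

Call:
send_rows --series '[{"delta_pos": [0, 0, -2.3], "turn": 0, "jaw": 0}, {"delta_pos": [-3, 3, -2.3], "turn": 0, "jaw": 0}, {"delta_pos": [-6, 6, -2.3], "turn": 0, "jaw": 0}, {"delta_pos": [-9, 8, -2.3], "turn": 0, "jaw": 0}, {"delta_pos": [-12, 11, -2.3], "turn": 0, "jaw": 0}, {"delta_pos": [-15, 13, -2.3], "turn": 0, "jaw": 0}, {"delta_pos": [-16.1, 13.2, -2.3], "turn": 0, "jaw": 0}, {"delta_pos": [-16.1, 13.2, -2.3], "turn": 0, "jaw": 0}]'

```text
clock: 35.4
tool_pos: [0.4326, -0.1035, 0.1214]
eef_rot: [1.0, -0.001, -0.002, 0.001]
contact_force: [0.4, 1.1, 0.2]
opening: 1.0
```

```bash
python3 look.py 23 "flask,bar,cup"; python3 -c "
from h import *
go(.435,-.1022,.044,0)"
```

```text
flask scene fit1 ([np.float64(0.4347), np.float64(-0.103), 7.1], np.float64(0.077)) n 387
flask top fit1 ([np.float64(0.4204), np.float64(-0.0585), -1.1], np.float64(0.894)) n 46
flask both ([np.float64(0.4358), np.float64(-0.1011), 15.7], np.float64(0.982))
bar scene fit1 ([np.float64(0.4607), np.float64(-0.1947), 30.0], np.float64(0.166)) n 341
bar top fit1 ([np.float64(0.7077), np.float64(0.2477), -10.1], np.float64(0.139)) n 621
bar both ([np.float64(0.7077), np.float64(0.2477), -10.1], np.float64(1.139))
cup scene fit1 ([np.float64(0.521), np.float64(-0.328), 11.5], np.float64(0.092)) n 503
cup top fit1 ([np.float64(0.5197), np.float64(-0.3281), 1.9], np.float64(0.1)) n 839
cup both ([np.float64(0.5204), np.float64(-0.3286), 5.4], np.float64(0.196))
delta cm [ -0.41 -29.69   7.45] turn 0.1 | pos [ 0.4376 -0.1006  0.1213] yaw 0.12 tilt [0.001  0.0006] clk 35.8 open 88.3 F [0.1 0.7 0.6]
delta cm [-0.27  0.16  7.73] turn 0.1 | pos [ 0.4376 -0.1006  0.1213] yaw 0.12 tilt [0.001  0.0006] clk 35.8 open 88.3 F [0.1 0.7 0.6]
```

View pics/v23.png

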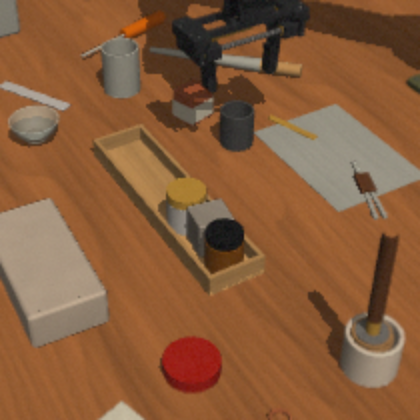

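Call:
send_rows --series '[{"delta_pos": [-0.2, 0.2, 2], "turn": 0, "jaw": 0}, {"delta_pos": [-0.2, 0.2, 4], "turn": 0, "jaw": 0}, {"delta_pos": [-0.2, 0.2, 6], "turn": 0, "jaw": 0}, {"delta_pos": [-0.2, 0.2, 7.3], "turn": 0, "jaw": 0}, {"delta_pos": [-0.2, 0.2, 7.7], "turn": 0, "jaw": 0}, {"delta_pos": [-0.2, 0.2, 7.7], "turn": 0, "jaw": 0}, {"delta_pos": [-0.2, 0.2, 7.7], "turn": 0, "jaw": 0.2}, {"delta_pos": [-0.2, 0.2, 7.7], "turn": 0, "jaw": 0.3}]'

```text
clock: 36.47
tool_pos: [0.4351, -0.1032, 0.0446]
eef_rot: [1.0, 0.001, 0.0, -0.0]
contact_force: [0.3, -0.6, -0.3]
opening: 0.87
```

Call:
send_rows --series '[{"delta_pos": [0, 0, 0], "turn": 0, "jaw": 0.7}, {"delta_pos": [0, 0, 0], "turn": 0, "jaw": 0.7}, {"delta_pos": [0, 0, 0], "turn": 0, "jaw": 0.7}, {"delta_pos": [0, 0, 0], "turn": 0, "jaw": 0.7}, {"delta_pos": [0, 0, 0], "turn": 0, "jaw": 0.7}, {"delta_pos": [0, 0, 0], "turn": 0, "jaw": 0.7}]'

```text
clock: 36.97
tool_pos: [0.435, -0.1035, 0.0447]
eef_rot: [1.0, 0.0, 0.001, 0.0]
contact_force: [0.8, -0.1, 3.4]
opening: 0.584
```

```bash
python3 -c "
from h import *
go(.598,-.029,.135,0)"
```

```text
delta cm [16.32 -7.43 -9.02] turn 0.0 | pos [ 0.435  -0.1035  0.0447] yaw 0.05 tilt [ 0.0011 -0.0002] clk 36.9667 open 51.4 F [ 0.8 -0.1  3.4]
```

Call:
send_rows --series '[{"delta_pos": [0, 0, -3], "turn": 0, "jaw": 0.7}, {"delta_pos": [0, 0, -6], "turn": 0, "jaw": 0.7}, {"delta_pos": [3, -1, -8.5], "turn": 0, "jaw": 0.7}, {"delta_pos": [6, -3, -9], "turn": 0, "jaw": 0.7}, {"delta_pos": [10, -5, -9], "turn": 0, "jaw": 0.7}, {"delta_pos": [13.5, -7, -9], "turn": 0, "jaw": 0.7}, {"delta_pos": [16.2, -7.4, -9], "turn": 0, "jaw": 0.7}, {"delta_pos": [16.2, -7.4, -9], "turn": 0, "jaw": 0.7}]'

```text
clock: 37.63
tool_pos: [0.6023, -0.0258, 0.1346]
eef_rot: [1.0, 0.001, 0.004, -0.002]
contact_force: [0.2, -0.1, -2.0]
opening: 0.585
```

Call:
send_rows --series '[{"delta_pos": [0, 0, 0], "turn": 0, "jaw": 0.7}, {"delta_pos": [0, 0, 0], "turn": 0, "jaw": 0.7}]'

```text
clock: 37.8
tool_pos: [0.5945, -0.0301, 0.1333]
eef_rot: [1.0, 0.001, -0.002, 0.001]
contact_force: [-0.3, -0.4, -1.9]
opening: 0.586
```

```bash
python3 look.py 24 ""; python3 - <<'E'
from h import *
n="scene"; vision.snapshot(n)
go(.598,-.029,.0545,0)
L=nets.trace(n,"flask")
if L: v,u=np.nonzero(L[0]["region"]);print(n,L[0]["score"],u.min(),u.max(),v.min(),v.max())
t=r.get_state()["tool_pos"]; q=proj(n,M["flask"]+[t[0],t[1],t[2]-.0447]);print(q.min(0),q.max(0))
E
```

```text
delta cm [-16.11 -22.69   8.69] turn 0.0 | pos [ 0.5945 -0.0304  0.1337] yaw 0.05 tilt [-0.003  -0.0015] clk 37.9 open 51.4 F [-0.5  0.6 -2.2]
delta cm [ 0.33 -0.14  7.95] turn 0.0 | pos [ 0.5949 -0.0303  0.134 ] yaw 0.05 tilt [-0.0022 -0.0013] clk 37.95 open 51.4 F [-1.  -0.2 -1.8]
scene 0.85 315 331 152 179
[311.74138775 150.17577391] [331.7834776  179.89125604]
```

View pics/v24.png

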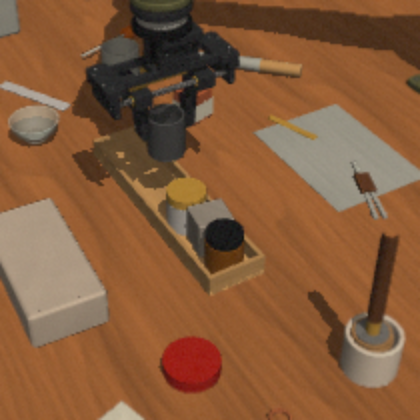

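Call:
send_rows --series '[{"delta_pos": [0.1, 0, 2], "turn": 0, "jaw": 0.7}, {"delta_pos": [0.1, 0, 4], "turn": 0, "jaw": 0.7}, {"delta_pos": [0.1, 0, 6], "turn": 0, "jaw": 0.7}, {"delta_pos": [0.1, 0, 7.4], "turn": 0, "jaw": 0.7}, {"delta_pos": [0.1, 0, 7.9], "turn": 0, "jaw": 0.7}, {"delta_pos": [0.1, 0, 7.9], "turn": 0, "jaw": 0.7}, {"delta_pos": [0.1, 0, 7.9], "turn": 0, "jaw": 0.7}]'

```text
clock: 38.58
tool_pos: [0.5977, -0.0291, 0.0559]
eef_rot: [1.0, 0.001, 0.0, -0.0]
contact_force: [-0.3, 0.2, -2.4]
opening: 0.585
```

Call:
send_rows --series '[{"delta_pos": [0, -0.3, 0], "turn": 0, "jaw": 0.7}, {"delta_pos": [0, -0.6, 0], "turn": 0, "jaw": 0.7}, {"delta_pos": [0, -0.8, 0], "turn": 0, "jaw": 0.7}, {"delta_pos": [0, -0.8, 0], "turn": 0, "jaw": 0.7}]'

```text
clock: 38.92
tool_pos: [0.5982, -0.0228, 0.0563]
eef_rot: [1.0, 0.0, 0.001, 0.002]
contact_force: [0.5, -3.7, 0.8]
opening: 0.588
```

Contact at −0.0228. Lower 5.5 mm and release.

Call:
send_rows --series '[{"delta_pos": [0, 0.1, 0.2], "turn": 0, "jaw": 0.7}, {"delta_pos": [0, 0.1, 0.4], "turn": 0, "jaw": 0.7}, {"delta_pos": [0, 0, 0.55], "turn": 0, "jaw": 0.7}, {"delta_pos": [0, 0, 0.55], "turn": 0, "jaw": 0.7}]'

```text
clock: 39.25
tool_pos: [0.5979, -0.0227, 0.0507]
eef_rot: [1.0, 0.0, 0.0, 0.001]
contact_force: [-0.1, -5.3, 7.8]
opening: 0.585
```

Call:
send_rows --series '[{"delta_pos": [0, 0.1, 0], "turn": 0, "jaw": 0.3}, {"delta_pos": [0, 0.1, 0], "turn": 0, "jaw": 0.2}, {"delta_pos": [0, 0.1, 0], "turn": 0, "jaw": 0.15}, {"delta_pos": [0, 0.1, 0], "turn": 0, "jaw": 0.15}, {"delta_pos": [0, 0.1, 0], "turn": 0, "jaw": 0.15}, {"delta_pos": [0, 0.1, 0], "turn": 0, "jaw": 0.15}, {"delta_pos": [0, 0.1, -2], "turn": 0, "jaw": 0.1}, {"delta_pos": [0, 0.1, -5], "turn": 0, "jaw": 0}]'

```text
clock: 39.92
tool_pos: [0.5953, -0.0223, 0.0979]
eef_rot: [1.0, 0.001, -0.003, 0.0]
contact_force: [-0.0, -0.3, 0.6]
opening: 0.954
```

```bash
python3 -c "
from h import *
go(.4585,-.195,.12,18.5)"
```

```text
delta cm [-13.73  17.24  -2.13] turn -18.4 | pos [ 0.5953 -0.0223  0.0979] yaw 0.1 tilt [-0.0059 -0.0004] clk 39.9167 open 84.0 F [-0.  -0.3  0.6]
```

Call:
send_rows --series '[{"delta_pos": [0, 0, -2.2], "turn": -3, "jaw": 0}, {"delta_pos": [-2, 3, -2.2], "turn": -6, "jaw": 0}, {"delta_pos": [-5, 6, -2.2], "turn": -9, "jaw": 0}, {"delta_pos": [-7, 9, -2.2], "turn": -12, "jaw": 0}, {"delta_pos": [-9.5, 12, -2.2], "turn": -15, "jaw": 0}, {"delta_pos": [-12, 15, -2.2], "turn": -18, "jaw": 0}, {"delta_pos": [-13.7, 17.2, -2.2], "turn": -18.4, "jaw": 0}, {"delta_pos": [-13.7, 17.2, -2.2], "turn": -18.4, "jaw": 0}]'

```text
clock: 40.58
tool_pos: [0.4548, -0.2007, 0.1209]
eef_rot: [0.988, 0.156, -0.004, 0.002]
contact_force: [-0.8, 0.3, 0.1]
opening: 1.0
```

```bash
python3 look.py 25 "bar"; python3 -c "
from h import *
go(.4585,-.1952,.040,18.5)"
```

```text
bar scene fit1 ([np.float64(0.4587), np.float64(-0.1954), 12.1], np.float64(0.092)) n 375
bar top fit1 ([np.float64(0.454), np.float64(-0.1806), 15.6], np.float64(0.373)) n 321
bar both ([np.float64(0.4587), np.float64(-0.1943), 19.1], np.float64(0.475))
delta cm [  9.61 -37.84   7.55] turn 18.5 | pos [ 0.462  -0.1931  0.1221] yaw 18.53 tilt [0.002  0.0012] clk 40.7833 open 87.8 F [-0.2 -0.3  0.1]
delta cm [-0.41  0.09  8.21] turn 0.0 | pos [ 0.462  -0.1931  0.1221] yaw 18.53 tilt [0.002  0.0012] clk 40.7833 open 87.8 F [-0.2 -0.3  0.1]
```

View pics/v25.png

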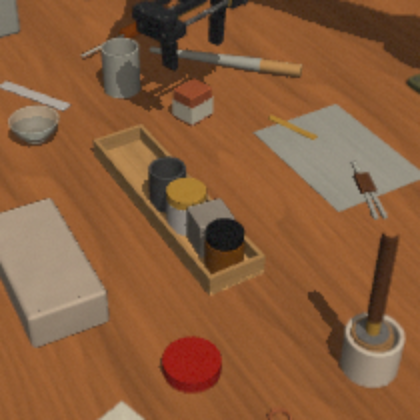

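Call:
send_rows --series '[{"delta_pos": [-0.3, 0.1, 2], "turn": 0, "jaw": 0}, {"delta_pos": [-0.3, 0.1, 4], "turn": 0, "jaw": 0}, {"delta_pos": [-0.3, 0.1, 6], "turn": 0, "jaw": 0}, {"delta_pos": [-0.3, 0.1, 7.5], "turn": 0, "jaw": 0}, {"delta_pos": [-0.3, 0.1, 8.1], "turn": 0, "jaw": 0}, {"delta_pos": [-0.3, 0.1, 8.1], "turn": 0, "jaw": 0}, {"delta_pos": [-0.3, 0.1, 8.1], "turn": 0, "jaw": 0.2}, {"delta_pos": [-0.3, 0.1, 8.1], "turn": 0, "jaw": 0.3}]'

```text
clock: 41.45
tool_pos: [0.4591, -0.1957, 0.0417]
eef_rot: [0.987, 0.161, 0.001, 0.0]
contact_force: [-0.4, 0.1, -0.7]
opening: 0.873
```

Call:
send_rows --series '[{"delta_pos": [0, 0, 0], "turn": 0, "jaw": 0.7}, {"delta_pos": [0, 0, 0], "turn": 0, "jaw": 0.7}, {"delta_pos": [0, 0, 0], "turn": 0, "jaw": 0.7}, {"delta_pos": [0, 0, 0], "turn": 0, "jaw": 0.7}, {"delta_pos": [0, 0, 0], "turn": 0, "jaw": 0.7}, {"delta_pos": [0, 0, 0], "turn": 0, "jaw": 0.7}, {"delta_pos": [0, 0, 0], "turn": 0, "jaw": 0.7}]'

```text
clock: 42.03
tool_pos: [0.4584, -0.1963, 0.0412]
eef_rot: [0.987, 0.16, 0.0, 0.0]
contact_force: [-0.8, -0.8, 5.3]
opening: 0.546
```

```bash
python3 -c "
from h import *
go(.598,-.078,.13,0)"
```

```text
delta cm [16.99 -6.8  -8.87] turn 18.5 | pos [ 0.4584 -0.1963  0.0412] yaw 18.46 tilt [ 0.0008 -0.0003] clk 42.0333 open 48.0 F [-0.8 -0.8  5.3]
```

Call:
send_rows --series '[{"delta_pos": [0, 0, -3], "turn": 0, "jaw": 0.7}, {"delta_pos": [0, 0, -6], "turn": 0, "jaw": 0.7}, {"delta_pos": [3, -1, -8.5], "turn": 4, "jaw": 0.7}, {"delta_pos": [6.5, -2.6, -8.9], "turn": 8, "jaw": 0.7}, {"delta_pos": [10, -4, -8.9], "turn": 12, "jaw": 0.7}, {"delta_pos": [13.5, -5.5, -8.9], "turn": 16, "jaw": 0.7}, {"delta_pos": [17, -6.8, -8.9], "turn": 18.5, "jaw": 0.7}, {"delta_pos": [17, -6.8, -8.9], "turn": 18.5, "jaw": 0.7}]'

```text
clock: 42.7
tool_pos: [0.6039, -0.0691, 0.1308]
eef_rot: [1.0, 0.002, 0.004, -0.004]
contact_force: [1.4, 1.8, -1.5]
opening: 0.547
```

Call:
send_rows --series '[{"delta_pos": [0, 0, 0], "turn": 0, "jaw": 0.7}, {"delta_pos": [0, 0, 0], "turn": 0, "jaw": 0.7}]'

```text
clock: 42.87
tool_pos: [0.5965, -0.0786, 0.1289]
eef_rot: [1.0, -0.0, -0.001, 0.001]
contact_force: [-0.9, -1.1, -2.6]
opening: 0.543
```

```bash
python3 look.py 26 ""; python3 - <<'E'
from h import *
n="scene"; vision.snapshot(n)
go(.598,-.078,.051,0)
L=nets.trace(n,"bar")
if L: v,u=np.nonzero(L[0]["region"]);print(n,L[0]["score"],u.min(),u.max(),v.min(),v.max())
t=r.get_state()["tool_pos"]; q=proj(n,M["bar"]+[t[0],t[1],t[2]-.0412]);print(q.min(0),q.max(0))
E
```

```text
delta cm [-16.35 -27.59   8.21] turn -0.1 | pos [ 0.5962 -0.0798  0.1291] yaw -0.12 tilt [-0.0028 -0.0016] clk 42.9667 open 47.8 F [-0.4 -0.4 -0.8]
delta cm [ 0.18 -0.19  7.83] turn -0.1 | pos [ 0.5964 -0.0798  0.1293] yaw -0.14 tilt [-0.0022 -0.0014] clk 43.0167 open 48.0 F [ 0.1 -0.2 -2.6]
scene 0.7 303 324 145 171
[301.28070977 143.09284968] [324.50924374 171.79619009]
```

View pics/v26.png

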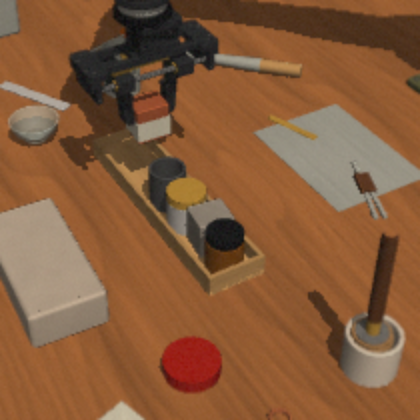

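Call:
send_rows --series '[{"delta_pos": [0.1, 0, 2], "turn": 0, "jaw": 0.7}, {"delta_pos": [0.1, 0, 4], "turn": 0, "jaw": 0.7}, {"delta_pos": [0.1, 0, 6], "turn": 0, "jaw": 0.7}, {"delta_pos": [0.1, 0, 7.3], "turn": 0, "jaw": 0.7}, {"delta_pos": [0.1, 0, 7.8], "turn": 0, "jaw": 0.7}, {"delta_pos": [0.1, 0, 7.8], "turn": 0, "jaw": 0.7}, {"delta_pos": [0.1, 0, 7.8], "turn": 0, "jaw": 0.7}]'

```text
clock: 43.65
tool_pos: [0.5992, -0.078, 0.0523]
eef_rot: [1.0, -0.001, 0.0, -0.0]
contact_force: [0.1, 0.4, -2.5]
opening: 0.547
```

Call:
send_rows --series '[{"delta_pos": [0, -0.3, 0], "turn": 0, "jaw": 0.7}, {"delta_pos": [0, -0.6, 0], "turn": 0, "jaw": 0.7}, {"delta_pos": [0, -0.8, 0], "turn": 0, "jaw": 0.7}, {"delta_pos": [0, -0.9, 0], "turn": 0, "jaw": 0.7}]'

```text
clock: 43.98
tool_pos: [0.5994, -0.0686, 0.0526]
eef_rot: [1.0, -0.0, 0.001, 0.0]
contact_force: [1.6, -0.5, -1.2]
opening: 0.545
```

Call:
send_rows --series '[{"delta_pos": [-0.1, -0.2, 0], "turn": 0, "jaw": 0.7}, {"delta_pos": [-0.1, -0.2, 0.2], "turn": 0, "jaw": 0.7}, {"delta_pos": [-0.1, -0.2, 0.4], "turn": 0, "jaw": 0.7}, {"delta_pos": [-0.1, -0.2, 0.55], "turn": 0, "jaw": 0.7}, {"delta_pos": [-0.1, -0.2, 0.55], "turn": 0, "jaw": 0.7}]'

```text
clock: 44.4
tool_pos: [0.5978, -0.0681, 0.0472]
eef_rot: [1.0, -0.001, 0.0, 0.001]
contact_force: [-2.1, -3.5, 8.6]
opening: 0.544
```

Call:
send_rows --series '[{"delta_pos": [0, 0.1, 0], "turn": 0, "jaw": 0.3}, {"delta_pos": [0, 0.1, 0], "turn": 0, "jaw": 0.2}, {"delta_pos": [0, 0.1, 0], "turn": 0, "jaw": 0.15}, {"delta_pos": [0, 0.1, 0], "turn": 0, "jaw": 0.15}, {"delta_pos": [0, 0.1, 0], "turn": 0, "jaw": 0.15}, {"delta_pos": [0, 0.1, 0], "turn": 0, "jaw": 0.15}, {"delta_pos": [0, 0.1, -2], "turn": 0, "jaw": 0.1}, {"delta_pos": [0, 0.1, -5], "turn": 0, "jaw": 0}]'

```text
clock: 45.07
tool_pos: [0.5957, -0.068, 0.0943]
eef_rot: [1.0, -0.0, -0.003, -0.0]
contact_force: [0.7, -0.0, 1.1]
opening: 0.952
```

```bash
python3 -c "
from h import *
go(.5205,-.328,.16,0)"
```

```text
delta cm [-7.56 26.   -6.52] turn -0.0 | pos [ 0.5957 -0.068   0.0943] yaw -0.01 tilt [-0.0059  0.    ] clk 45.0667 open 83.8 F [ 0.7 -0.   1.1]
```

Call:
send_rows --series '[{"delta_pos": [0, 0, -3.5], "turn": 0, "jaw": 0}, {"delta_pos": [0, 3, -6.5], "turn": 0, "jaw": 0}, {"delta_pos": [-2, 7, -6.5], "turn": 0, "jaw": 0}, {"delta_pos": [-4, 11, -6.5], "turn": 0, "jaw": 0}, {"delta_pos": [-5, 15, -6.5], "turn": 0, "jaw": 0}, {"delta_pos": [-6, 19, -6.5], "turn": 0, "jaw": 0}, {"delta_pos": [-7, 23, -6.5], "turn": 0, "jaw": 0}, {"delta_pos": [-7.5, 26, -6.5], "turn": 0, "jaw": 0}]'

```text
clock: 45.73
tool_pos: [0.5207, -0.3312, 0.1612]
eef_rot: [1.0, -0.001, -0.001, 0.001]
contact_force: [1.5, 0.5, -0.2]
opening: 1.002
```

Call:
send_rows --series '[{"delta_pos": [0, 0, 0], "turn": 0, "jaw": 0}, {"delta_pos": [0, 0, 0], "turn": 0, "jaw": 0}]'

```text
clock: 45.9
tool_pos: [0.5213, -0.3309, 0.1608]
eef_rot: [1.0, -0.003, -0.0, 0.0]
contact_force: [0.1, 1.7, -0.9]
opening: 1.003
```

```bash
python3 look.py 27 "cup"; python3 -c "
from h import *
go(.5207,-.328,.055,0)"
```

```text
cup scene fit1 ([np.float64(0.5227), np.float64(-0.3246), -3.8], np.float64(0.087)) n 501
cup top fit1 ([np.float64(0.5197), np.float64(-0.3273), 4.2], np.float64(0.073)) n 854
cup both ([np.float64(0.5205), np.float64(-0.3276), 0.8], np.float64(0.176))
delta cm [ -8.93 -52.2   11.52] turn 0.1 | pos [ 0.5235 -0.3256  0.1616] yaw 0.15 tilt [0.0007 0.0012] clk 46.1 open 87.7 F [-0.1 -0.6  0.1]
delta cm [-0.29  0.25 10.66] turn 0.1 | pos [ 0.5235 -0.3256  0.1616] yaw 0.15 tilt [0.0007 0.0012] clk 46.1 open 87.7 F [-0.1 -0.6  0.1]
```

View pics/v27.png

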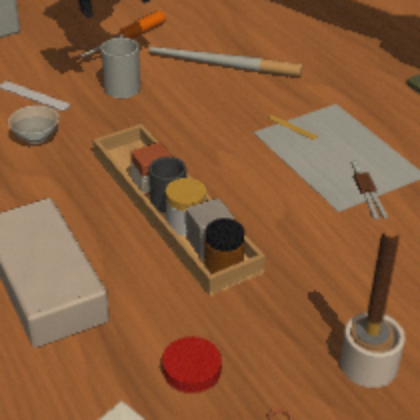

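View pics/w27.png

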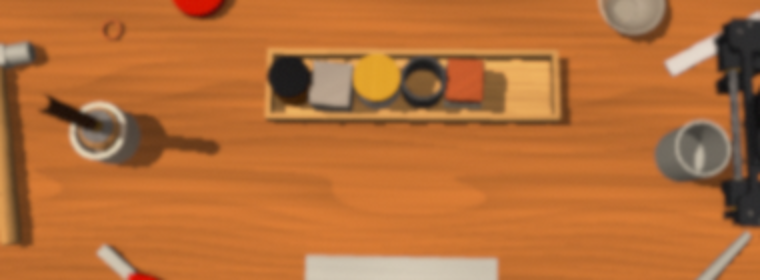

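Call:
send_rows --series '[{"delta_pos": [-0.3, 0.2, 0], "turn": 0, "jaw": 0}, {"delta_pos": [-0.3, 0.2, 2], "turn": 0, "jaw": 0}, {"delta_pos": [-0.3, 0.2, 4], "turn": 0, "jaw": 0}, {"delta_pos": [-0.3, 0.2, 6], "turn": 0, "jaw": 0}, {"delta_pos": [-0.3, 0.2, 8], "turn": 0, "jaw": 0}, {"delta_pos": [-0.3, 0.2, 9.8], "turn": 0, "jaw": 0}, {"delta_pos": [-0.3, 0.2, 10.5], "turn": 0, "jaw": 0}, {"delta_pos": [-0.3, 0.2, 10.5], "turn": 0, "jaw": 0.1}]'

```text
clock: 46.77
tool_pos: [0.5188, -0.3287, 0.0549]
eef_rot: [1.0, 0.0, -0.001, -0.001]
contact_force: [-0.7, -0.0, 0.7]
opening: 0.943
```

Call:
send_rows --series '[{"delta_pos": [0, 0, 0], "turn": 0, "jaw": 0.3}, {"delta_pos": [0, 0, 0], "turn": 0, "jaw": 0.6}, {"delta_pos": [0, 0, 0], "turn": 0, "jaw": 0.6}, {"delta_pos": [0, 0, 0], "turn": 0, "jaw": 0.6}, {"delta_pos": [0, 0, 0], "turn": 0, "jaw": 0.6}, {"delta_pos": [0, 0, 0], "turn": 0, "jaw": 0.6}]'

```text
clock: 47.27
tool_pos: [0.5207, -0.3301, 0.0576]
eef_rot: [1.0, -0.0, 0.001, 0.0]
contact_force: [0.5, 0.0, 6.0]
opening: 0.678
```

```bash
python3 -c "
from h import *
go(.598,-.132,.16,0)"
```

```text
delta cm [  7.74 -19.81 -10.24] turn -0.0 | pos [ 0.5207 -0.3301  0.0576] yaw -0.04 tilt [ 0.0023 -0.0009] clk 47.2667 open 59.6 F [0.5 0.  6. ]
```

Call:
send_rows --series '[{"delta_pos": [0, 0, -2], "turn": 0, "jaw": 0.6}, {"delta_pos": [0, 0, -5], "turn": 0, "jaw": 0.6}, {"delta_pos": [0, 0, -8], "turn": 0, "jaw": 0.6}, {"delta_pos": [1, -3, -10], "turn": 0, "jaw": 0.6}, {"delta_pos": [2.5, -7, -10], "turn": 0, "jaw": 0.6}, {"delta_pos": [4, -11, -10], "turn": 0, "jaw": 0.6}, {"delta_pos": [5.5, -15, -10], "turn": 0, "jaw": 0.6}, {"delta_pos": [7, -18, -10], "turn": 0, "jaw": 0.6}]'

```text
clock: 47.93
tool_pos: [0.5893, -0.147, 0.1563]
eef_rot: [1.0, 0.0, -0.001, -0.0]
contact_force: [-0.1, -0.1, -1.7]
opening: 0.684
```

Call:
send_rows --series '[{"delta_pos": [0.7, -1.6, 0], "turn": 0, "jaw": 0.6}, {"delta_pos": [0.7, -1.6, 0], "turn": 0, "jaw": 0.6}, {"delta_pos": [0.7, -1.6, 0], "turn": 0, "jaw": 0.6}, {"delta_pos": [0.7, -1.6, 0], "turn": 0, "jaw": 0.6}]'

```text
clock: 48.27
tool_pos: [0.5957, -0.1356, 0.1557]
eef_rot: [1.0, -0.001, -0.001, 0.001]
contact_force: [-0.2, -0.9, -3.4]
opening: 0.683
```

```bash
python3 look.py 28 ""; python3 - <<'E'
from h import *
vision.snapshot("scene")
go(.598,-.134,.0636,0)
L=nets.trace("scene","cup")
if L: v,u=np.nonzero(L[0]["region"]);print(L[0]["score"],u.min(),u.max(),v.min(),v.max())
t=r.get_state()["tool_pos"]; q=proj("scene",M["cup"]+[t[0],t[1],t[2]-.0576]);print(q.min(0),q.max(0))
E
```

```text
delta cm [-16.37 -33.21  10.86] turn -0.2 | pos [ 0.5958 -0.1362  0.1558] yaw -0.2 tilt [-0.0017 -0.0016] clk 48.3667 open 60.1 F [ 0.1 -0.9 -1.7]
delta cm [ 0.22 -0.22  9.24] turn -0.2 | pos [ 0.5959 -0.1361  0.156 ] yaw -0.2 tilt [-0.0012 -0.0013] clk 48.4167 open 59.9 F [-0.  -0.2 -2.8]
0.74 294 314 124 159
[291.76065537 122.58655842] [315.27278217 158.73248461]
```

View pics/v28.png

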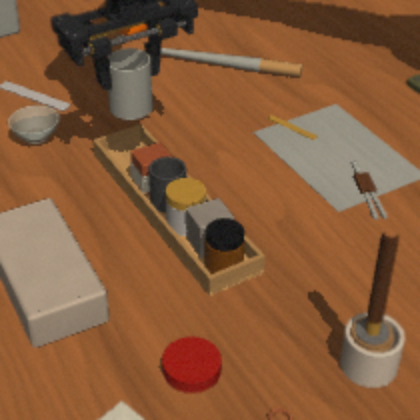

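Call:
send_rows --series '[{"delta_pos": [0.1, -0.2, 1], "turn": 0, "jaw": 0.6}, {"delta_pos": [0.1, -0.2, 3], "turn": 0, "jaw": 0.6}, {"delta_pos": [0.1, -0.2, 5], "turn": 0, "jaw": 0.6}, {"delta_pos": [0.1, -0.2, 6.5], "turn": 0, "jaw": 0.6}, {"delta_pos": [0.1, -0.2, 7.5], "turn": 0, "jaw": 0.6}, {"delta_pos": [0.1, -0.2, 8], "turn": 0, "jaw": 0.6}, {"delta_pos": [0.1, -0.2, 8], "turn": 0, "jaw": 0.6}]'

```text
clock: 49.05
tool_pos: [0.5971, -0.132, 0.0751]
eef_rot: [1.0, -0.0, -0.001, -0.0]
contact_force: [0.7, -0.1, -2.7]
opening: 0.681
```

```bash
python3 -c "
from h import *
go(.598,-.134,.0636,0)"; python3 look.py 29
```

```text
delta cm [0.09 0.2  1.15] turn -0.0 | pos [ 0.5971 -0.132   0.0751] yaw -0.05 tilt [-0.0019  0.0002] clk 49.05 open 59.9 F [ 0.7 -0.1 -2.7]
delta cm [-16.56 -32.8    2.97] turn -0.0 | pos [ 0.5983 -0.1319  0.0768] yaw -0.05 tilt [0.0011 0.0001] clk 49.15 open 60.1 F [ 1.2 -0.2 -2.3]
```

View pics/v29.png

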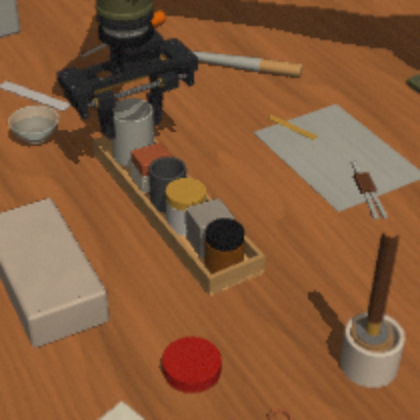

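Now inside the walls with no load; lower 1.3 cm to the floor.

Call:
send_rows --series '[{"delta_pos": [0, 0.2, 0.5], "turn": 0, "jaw": 0.6}, {"delta_pos": [0, 0.2, 1], "turn": 0, "jaw": 0.6}, {"delta_pos": [0, 0.2, 1.3], "turn": 0, "jaw": 0.6}, {"delta_pos": [0, 0.2, 1.35], "turn": 0, "jaw": 0.6}, {"delta_pos": [0, 0.2, 1.35], "turn": 0, "jaw": 0.6}]'

```text
clock: 49.57
tool_pos: [0.5979, -0.1344, 0.0636]
eef_rot: [1.0, -0.001, 0.0, 0.001]
contact_force: [-1.9, -0.9, 3.6]
opening: 0.685
```

Call:
send_rows --series '[{"delta_pos": [0, 0, 0], "turn": 0, "jaw": 0.25}, {"delta_pos": [0, 0, 0], "turn": 0, "jaw": 0.1}, {"delta_pos": [0, 0, 0], "turn": 0, "jaw": 0}, {"delta_pos": [0, 0, 0], "turn": 0, "jaw": 0}, {"delta_pos": [0, 0, 0], "turn": 0, "jaw": 0}, {"delta_pos": [0, 0, -2], "turn": 0, "jaw": 0}, {"delta_pos": [0, 0, -5], "turn": 0, "jaw": 0}, {"delta_pos": [0, 0, -8], "turn": 0, "jaw": 0}]'

```text
clock: 50.23
tool_pos: [0.597, -0.1337, 0.1429]
eef_rot: [1.0, -0.0, -0.001, -0.0]
contact_force: [0.8, -0.2, 0.4]
opening: 0.998
```

Call:
send_rows --series '[{"delta_pos": [0, 0, -3], "turn": 0, "jaw": 0}, {"delta_pos": [-3, 3, -6], "turn": 0, "jaw": 0}, {"delta_pos": [-6, 6, -7], "turn": 0, "jaw": 0}, {"delta_pos": [-9, 9, -7], "turn": 0, "jaw": 0}, {"delta_pos": [-12, 12, -7], "turn": 0, "jaw": 0}, {"delta_pos": [-15, 15, -7], "turn": 0, "jaw": 0}, {"delta_pos": [-17, 18, -7], "turn": 0, "jaw": 0}, {"delta_pos": [-17, 18, -7], "turn": 0, "jaw": 0}]'

```text
clock: 50.9
tool_pos: [0.421, -0.3209, 0.2118]
eef_rot: [1.0, -0.006, -0.003, 0.002]
contact_force: [-0.1, -0.4, -0.2]
opening: 1.001
```

```bash
python3 look.py 30 cup; python3 - <<'E'
from h import *
import h
for n in("scene","top"):vision.snapshot(n)
for l in ("tin","jar","stone","flask","bar","cup"):
    ms=masks(l)
    ms={n:m for n,m in ms.items()}
    print(l,*[(n,fit(l,{n:m},z=.006)) for n,m in ms.items()])
for l in("dish","flat_tin","pot"):
    ms=masks(l); print(l,*[(n,fit(l,{n:m})) for n,m in ms.items()])
go(.5,-.3,.2,0)
E
```

```text
cup scene fit1 ([np.float64(0.5948), np.float64(-0.1406), -11.2], np.float64(0.232)) n 522
cup top fit1 ([np.float64(0.5988), np.float64(-0.134), 4.0], np.float64(0.045)) n 781
cup both ([np.float64(0.5982), np.float64(-0.1343), 14.2], np.float64(0.328))
delta cm [  0.4  -50.88  16.66] turn 0.0 | pos [ 0.4289 -0.3127  0.2131] yaw 0.02 tilt [0.0019 0.0009] clk 51.1 open 87.8 F [-0.2  0.1 -0.4]
tin ('scene', ([np.float64(0.5974), np.float64(0.0283), -3.6], np.float64(0.349))) ('top', ([np.float64(0.5968), np.float64(0.0317), 16.9], np.float64(0.167)))
jar ('scene', ([np.float64(0.5952), np.float64(0.1248), 14.1], np.float64(0.172))) ('top', ([np.float64(0.5952), np.float64(0.1302), 8.6], np.float64(0.156)))
stone ('scene', ([np.float64(0.595), np.float64(0.0781), -29.1], np.float64(0.433))) ('top', ([np.float64(0.5887), np.float64(0.0825), -3.3], np.float64(0.064)))
flask ('scene', ([np.float64(0.5983), np.float64(-0.0212), -0.2], np.float64(0.349))) ('top', ([np.float64(0.5969), np.float64(-0.0207), 17.3], np.float64(0.399)))
bar ('scene', ([np.float64(0.6026), np.float64(-0.0719), 62
[... 188 characters left out ...]
op', ([np.float64(0.5963), np.float64(-0.1319), 5.3], np.float64(0.057)))
dish ('scene', ([np.float64(0.6939), np.float64(-0.2924), 30.4], np.float64(0.337))) ('top', ([np.float64(0.6999), np.float64(-0.2684), -7.9], np.float64(0.181)))
flat_tin ('scene', ([np.float64(0.7139), np.float64(0.253), 9.7], np.float64(0.047))) ('top', ([np.float64(0.7148), np.float64(0.2532), 16.6], np.float64(0.095)))
pot ('scene', ([np.float64(0.533), np.float64(0.3481), -2.2], np.float64(0.418))) ('top', ([np.float64(0.5334), np.float64(0.3478), 11.5], np.float64(0.594)))
delta cm [ 7.23 -1.39  1.29] turn -0.0 | pos [ 0.4277 -0.3138  0.2129] yaw -0.04 tilt [ 0.0001 -0.0001] clk 52.1 open 88.0 F [-0.2 -1.   0.3]
```

View pics/v30.png

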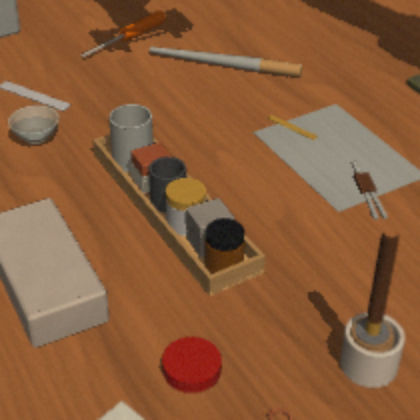

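View pics/w30.png

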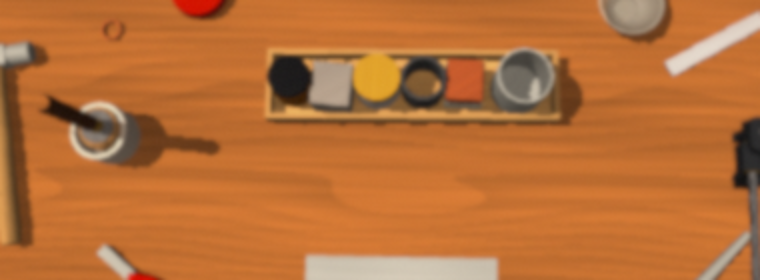

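```bash
python3 - <<'E'
import cv2, numpy as np
from h import *
I=cv2.imread("pics/scene30.png"); J=cv2.imread("pics/top30.png")
I=cv2.resize(I[140:250,280:380],None,fx=5,fy=5,interpolation=cv2.INTER_CUBIC);J=cv2.resize(J[175:230,245:405],None,fx=5,fy=5,interpolation=cv2.INTER_CUBIC)
cv2.imwrite("pics/z1.png",I);cv2.imwrite("pics/z2.png",J)
E
```

```text
(no output)
```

View pics/z1.png

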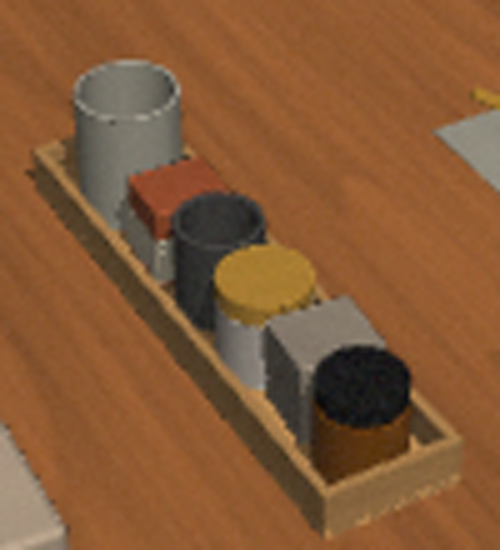

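View pics/z2.png

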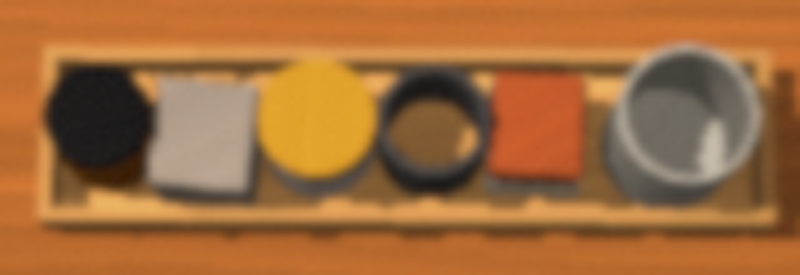

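```bash
python3 - <<'E'
from h import *
S=[(267,330),(347,297),(385,343)];T=[(253,85),(248,192),(148,183)]
for s,t in zip(S,T):
    print(*tri((280+s[0]/5-.4,140+s[1]/5-.4),(245+t[0]/5-.4,175+t[1]/5-.4)))
for t in T+[(160,80)]: print(onz("top",(245+t[0]/5-.4,175+t[1]/5-.4),.06))
# vertical edge in scene at (+x,-y): top (267,330), bottom on wall?
E
```

```text
[0.61336984 0.06107387 0.05285838] 0.0010412797292451894
[0.56424419 0.06136364 0.05500803] 0.0006510035190692418
[0.56759973 0.10590215 0.05782116] 0.001642418096348479
[0.61214635 0.0602744  0.06      ]
[0.56308856 0.06119689 0.06      ]
[0.56653421 0.10611864 0.06      ]
[0.61391427 0.10242607 0.06      ]
```

```bash
python3 -c "
from h import *
print(order.finish_job()); print(r.get_state()['clock'])"
```

```text
the job is handed in; nothing more can be done
None
the job is handed in; nothing more can be done
```

The job is handed in, about 52 s of robot time in. No verdict was reported.

**What I did**
- I scrubbed the cup with five full strokes, one more than the four asked for. On every down-stroke the tip was an estimated 2–6 mm above the cup's inner floor, and on every up-stroke about 60 mm.
- I stood the brush back in its pot and let go.
- I packed jar, stone, tin, flask and bar in one row, sliding each against its neighbour until contact, and put the cup in last.

**Last checks**
- **Tray:** both cameras show all six pieces upright on the tray floor. The brush stands upright in the pot.
- **Flat red tin:** both cameras have it within 1–2 mm of its start.
- **Glass dish:** the top view agrees to about 4 mm. The scene fit of the glass is poor and differs by about 10 mm from its own first reading, which is still inside 30 mm.

**What disagreed**
- **Stone:** it now sits about 9 mm off the tray's centre line, against the wall nearest the robot and turned about 3°. I had put it down centred. Its top corners triangulated to 53–58 mm high, which is flat to within the measuring noise, so I left it.
- **Scene-camera fits in the tray:** some were several mm off the top view, because the pieces hide one another there.

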